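# Hang the infusion bottle and lock the infusion arm at its mark

### The arm

A 6-joint arm with a two-finger parallel gripper is mounted at the origin on the work surface. World frame = base frame: x ahead of the robot, y to its left, z up, the work surface at z = 0. Lengths are in m, angles in rad, forces in N, time in s.
With the tool pointing down it reaches from about 0.225 to 0.875 m from the base axis. Payload 3.4 kg.
Tool frame: the origin (TCP) lies midway between the tips of the shut fingers; the grasp point (between the pads) lies 19 mm behind it; z points along the fingers, x is the direction in which the jaws open and shut, and the axes are right-handed (so a half turn about z gives the same grasp; the last joint's range is limited). The gripper opens to 85 mm and grips with 20 to 120 N. Pads are 22 mm wide; open, the fingers measure 114 mm over their backs; the gripper's body (76 mm by 85 mm) begins 54 mm behind the grasp point. The pads swing forward as they close: fully open they stand 13 mm farther back than shut.
Start: joints at [-1.293, 0.276, 1.505, -0, 1.361, -0.121], TCP at [0.223, -0.53, 0.231] pointing down, gripper open.
Joint ranges: [-2.89, 2.89], [-0.75, 2.08], [0.22, 2.7], [-1.18, 4.32], [0.11, 2.71], [-2.7, 2.7]. Speed limits (rad/s): [2.57, 2.57, 3.14, 3.14, 3.14, 3.14].

### API

Orientations are given as a unit quaternion [w, x, y, z].
In Python, from workcell import * gives the robot as it stands.
- The arm moves only by the shell command python3 -m inch 'ROWS'. ROWS is JSON, one flat list of numbers, 7 for each row, row after row: the shift along the tool's x, y, z in mm, then the turn, a rotation vector about the tool's x, y, z in degrees, then the finger opening in mm, from 0 to 85.4. A call has 1 to 10 rows; each row shifts and turns the pose as measured when the row begins, along the tool's axes as they then stand; what a row does not reach is not made up. A row lasts 1/10 s, in which the tool goes at most 50 mm and 8.59 degrees, less where a joint would pass 70% of its speed; a pose out of reach is approached as far as the arm can. A call with a gripper value outside its range is refused whole. The fingers move at their own pace and stop on an object; the grip force is fixed at half the most. Time passes only in rows, so rows that do not move let the fingers close. It gives the time, the measured TCP pose, the force and the opening at its end, in the units of the state.
- observe(): the state, without advancing time (a new reading comes with each control period).
- camera(name): name is "side" or "top" or "wrist"; returns the picture (400x640x3 uint8, red, green, blue); there is no depth.
- camera_info(name): a dict with "intrinsics" (3x3 intrinsics, pixels), "position" and "rotation" of the camera in the world; the wrist camera has in their place "T_tool_cam" (4x4, takes a point from camera to tool coordinates, whose origin is the TCP and whose axes are the tool frame's). Camera axes: x right, y down, z forward; pixel columns grow to the right and rows downward; lengths in m; the calibration is good to about 2 mm. A picture is of the moment at which its call begins: read the wrist's pose just before it. camera_info takes no time and is no camera call.
- finish_job(): hands the job in, once; it reports no verdict.
Trained networks look in the newest picture that a camera, given by its name, has taken for a name from the list of things; names that differ only in an ending like _2 or _b are one class to them, and where a whole thing is asked for, a point or a joint stands for the part that bears it (a point fixed in the world has none). Each returns a list of dicts, best first, with "score" (0 to 1); they miss things now and then, are a little off and sometimes report something else, mostly with a low value. They report only what shows in the picture. A call takes as long as a camera call.
- silhouettes(label, camera): "mask" (400x640 bool, what is visible of it) and "pixel" ([column, row] in pixels, amid what is visible of it).
- spot_point(label, camera): "pixel" ([column, row] in pixels: a listed point, or the origin of a listed thing).
The state is a dict: "time": time; "joints": joint angles; "qvel": joint speeds; "joint_torque": joint torques, N m; "tcp_pos": TCP position; "eef_rot": TCP orientation; "wrist_force": force on the tool from outside, world axes, zero at the start; "ft_torque": the same for the moment, N m; "gripper_width": finger opening in m.
Only numpy, scipy, OpenCV 4.12 (cv2) and the standard library are available. Lean on these libraries where they do the work, as an engineer would, in place of code of your own. Each camera call takes 0.05 s, during which the arm holds its last target.

### The job

Take the blue-banded infusion bottle out of the warmer and hang it by its eye on the peg at the end of the infusion arm. Then push the arm's spring-loaded sliding leg in until the edge of its collar stands on the orange band of the rod and, keeping it there, squeeze the red cam lever shut with the collar in your grip. Finish still gripping the collar, lever shut, leg at the band and the bottle hanging freely; do not shut the lever anywhere but at the band, and leave the green-banded bottle in the warmer.

Things in the scene. Friction and masses are not known exactly. Their poses are not given: they have to be found in the camera images.
- stand: Fixed infusion arm: white base 170 mm across, steel column 261 mm high, and a steel rod 16 mm in diameter running level from the column along the stand's +x, its axis 225 mm above the worktop, crossing the column's axis. The sliding leg rides on this rod. Origin: under the column on the worktop; z up; +x is where the arm reaches out.
- mark: Orange band 8 mm wide painted round the steel rod, between the column and the collar. Origin: middle of the band on the rod's axis (225 mm high); axes parallel to the stand's. Where along the rod it sits differs from run to run.
- leg (a joint): How far the telescopic sliding leg is out, m: 0 fully in, 0.12 fully out (its stop). It only slides along the stand's x. With the lever open, an inner spring pushes it out with about 3 to 4 N, so it starts fully out and runs out again when let go; pushing it in takes about 4 to 5 N.
- collar: Black clamp collar at the column end of the sliding leg, moving with it. Origin: on the tube's axis in the collar's edge nearest the column (the edge to set on the band); axes parallel to the stand's, x to the peg. End rings 42 mm in diameter at x = 0-8 and 54-62 mm leave a 46 mm recess for the fingers, lever on its +y side. Then a 22 mm tube to the end cap at x = 140 mm.
- finger_rest (a point): Middle of the rubber pad's face (30 mm high) in the recess, opposite the lever: collar (31, -18, 0) mm. Beside it two finger stops (8 mm thick, 28 mm high, 46 mm clear between them) stick out from the end rings to collar y = -57 mm: a finger put down between them can push the leg along without touching the lever. With the lever shut, the grip along y from this face to the lever is 36 mm wide.
- lever (a joint): Red cam lever, rad: 0 shut (flat against the collar), 0.45 to 0.6 open at the start; stays where it is left. Hinged about a line parallel to the tube at collar y = 14.5, z = -16 mm; its tongue (36 mm along x, centred at collar x = 31 mm, 34 mm high) points up and, open, leans out to +y. Pushing the tongue in towards the tube shuts it; takes about 3 N at the tip.
- lever_tip (a point): Middle of the lever tongue's upper edge: about collar y = 30 to 34 mm open (outermost corner up to 37 mm), 15 mm shut.
- peg_root (a point): Where the peg leaves the end cap (28 mm in diameter) of the sliding leg: on the tube's axis, collar x = 140 mm. The peg is a steel rod 8 mm in diameter.
- peg_tip (a point): Centre of the 12 mm black ball at the end of the peg, 46 mm from the root; the peg rises at 20 degrees, pointing away from the column in the stand's x-z plane.
- bottle_blue: Infusion bottle with blue cap and band, standing neck down, loose, in either well of the warmer; about 0.17 to 0.31 kg. Origin: middle of the cap's underside; z up. Body 50 mm in diameter up to 100 mm, shoulder to 111 mm; above it an upright hanging plate, 36 mm wide along the bottle's x, 7 mm thick along y, up to 163 mm. Grip the plate by its two edges (36 mm).
- bottle_blue_eye (a point): Centre of the round hole (25 mm in diameter) through the blue bottle's hanging plate, 143 mm above the bottle's origin; the hole runs along the bottle's y.
- bottle_green: Same bottle with green cap and band, in the other well; stays there.
- warmer: White fluid warmer, fixed, 196 x 92 x 60 mm, open-topped with two wells (80 x 68 mm inside, floor 12 mm up) side by side along its x. Origin: middle of its underside.

How it is judged:
By the outcome, as a careful person would: the job done as asked, in the order asked, and still so for the second after the job is handed in, while the arm keeps its last pose, push and grip.
It also fails if it takes over 51 s, if anything falls off the work surface, if the arm or the gripper's body presses on something with over 40 N, if the wrist force passes 120 N, or if a joint passes its speed limit or range.

## Working session

There is one attempt and no reset: what is moved stays moved. The work goes in short steps, Python scripts to look and compute and a shell command to move; the robot and the scene stay as the last step left them, time stands still between calls to the robot, and variables do not carry over. Pictures are saved under pics/ and viewed, and the job is handed in when it is done.

```bash
ls; mkdir -p pics
python3 - <<'E'
from workcell import *
import cv2, numpy as np
print(observe())
for c in ("side","top","wrist"):
    im=camera(c); cv2.imwrite(f"pics/{c}0.png",im[:,:,::-1]); print(c,camera_info(c))
print(observe()["time"])
E
```

```text
pics
{'time': 0.0, 'joints': array([-1.29303252e+00,  2.76598258e-01,  1.50613225e+00,  1.14536520e-05,
        1.36071451e+00, -1.21010547e-01]), 'qvel': array([ 0.00043476, -0.00082015,  0.00019732,  0.00077214,  0.00015772,
        0.00146077]), 'joint_torque': array([-8.08138193e-04, -4.16781843e+01, -2.45806628e+01, -3.47255127e-04,
        1.12685468e-02, -5.29761067e-06]), 'tcp_pos': array([ 0.22311235, -0.52937089,  0.23043821]), 'eef_rot': array([-6.05882228e-04,  8.33152372e-01, -5.53042735e-01, -7.00541811e-04]), 'wrist_force': array([0.33990997, 0.07501675, 0.61523485]), 'ft_torque': array([ 0.04737781, -0.03948892,  0.01908597]), 'gripper_width': 0.0852545312261739}
side {'intrinsics': array([[422.26313938,   0.        , 319.46035791],
       [  0.        , 422.26313938, 200.02249585],
       [  0.        ,   0.        ,   1.        ]]), 'position': array([0.38401534, 0.6975253 , 0.68149806]), 'rotation': array([ 0.05244153, -0.09103628,  0.87497331, -0.47263515])}
top {'intrinsics': array([[432.74742898,   0.        , 314.53374872],
       [  0.        , 432.74742898, 201.17206186],
       [  0.        ,   0.        ,   1.        ]]), 'position': array([ 0.48785715, -0.04024675,  1.14779885]), 'rotation': array([-0.00384005,  0.7112927 , -0.70265216,  0.01810753])}
wrist {'intrinsics': array([[288.61297243,   0.        , 320.74228863],
       [  0.        , 288.61297243, 199.06511808],
       [  0.        ,   0.        ,   1.        ]]), 'T_tool_cam': array([[ 9.99999844e-01, -5.38922957e-04,  1.46406054e-04,
         2.85270808e-04],
       [ 4.63270094e-04,  9.46938654e-01,  3.21414017e-01,
        -8.29998610e-02],
       [-3.11854944e-04, -3.21413899e-01,  9.46938756e-01,
        -1.42710589e-01],
       [ 0.00000000e+00,  0.00000000e+00,  0.00000000e+00,
         1.00000000e+00]])}
0.15
```

View pics/side0.png

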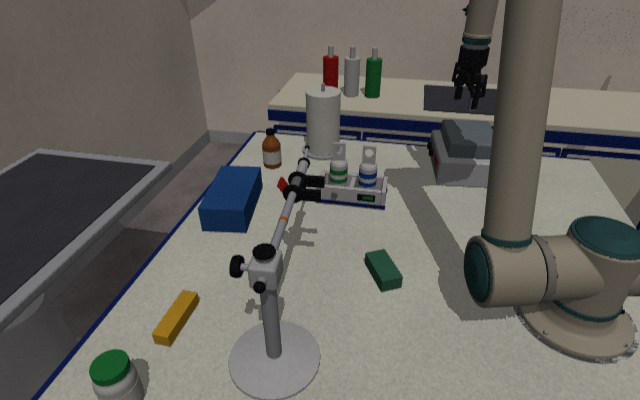

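View pics/top0.png

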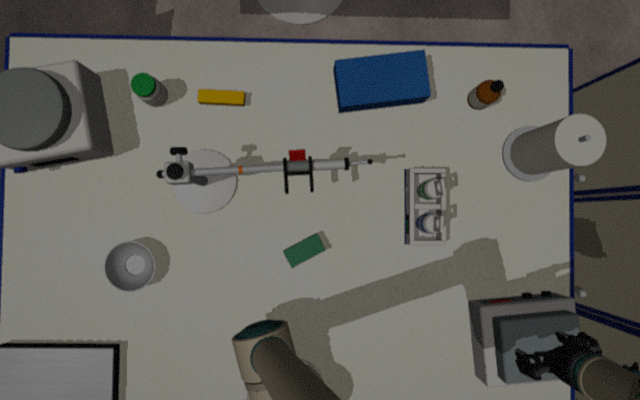

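View pics/wrist0.png

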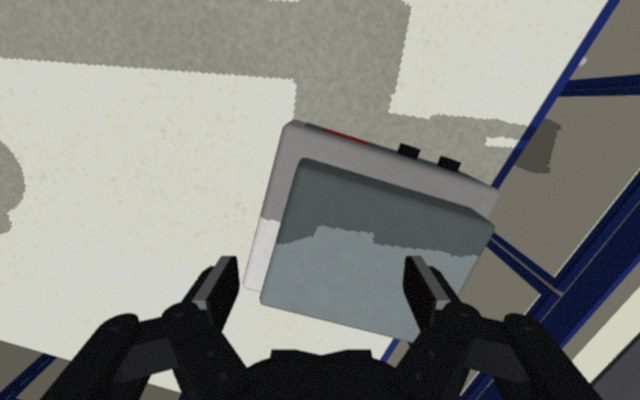

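The top view shows image up as world +x and left as +y. The stand is near (205,170), the collar at (298,170), the orange band at (240,170), the peg ball at (370,161) and the warmer at (427,205), with green in the upper well and blue in the lower. Next I'll triangulate with the networks.

```bash
cat > h.py <<'E'
from workcell import *
import cv2, numpy as np
from scipy.spatial.transform import Rotation as R
from scipy.optimize import least_squares
def rot(q): q=np.array(q); return R.from_quat([q[1],q[2],q[3],q[0]])
def cam(name,obs=None):
    i=camera_info(name); K=i["intrinsics"]
    if "position" in i:
        r=np.array(i["rotation"]); Rm=rot(r).as_matrix() if r.ndim==1 else r
        return K,Rm,np.array(i["position"])
    T=i["T_tool_cam"]; Rt=rot(obs["eef_rot"]).as_matrix()
    return K,Rt@T[:3,:3],Rt@T[:3,3]+obs["tcp_pos"]
def ray(c,px):
    K,Rm,p=c; d=Rm@np.linalg.solve(K,[px[0],px[1],1]); return p,d/np.linalg.norm(d)
def tri(obs):
    A=np.zeros((3,3));b=np.zeros(3);L=[]
    for c,px in obs:
        p,d=ray(c,px);P=np.eye(3)-np.outer(d,d);A+=P;b+=P@p;L.append((p,d))
    X=np.linalg.solve(A,b); return X,[np.linalg.norm((np.eye(3)-np.outer(d,d))@(X-p)) for p,d in L]
def atz(c,px,z):
    p,d=ray(c,px); return p+d*(z-p[2])/d[2]
def proj(c,X):
    K,Rm,p=c; v=K@(Rm.T@(np.array(X)-p)); return v[:2]/v[2]
E
python3 - <<'E'
from h import *
cs,ct=cam("side"),cam("top")
for l in ["peg_root","peg_tip","collar","mark","lever_tip","finger_rest","bottle_blue_eye","bottle_blue","bottle_green","warmer","stand"]:
    a=spot_point(l,"side");b=spot_point(l,"top")
    f=lambda q:[(np.round(x["pixel"],1).tolist(),round(x["score"],2)) for x in q[:2]]
    print(l,f(a),f(b))
    if a and b: X,e=tri([(cs,a[0]["pixel"]),(ct,b[0]["pixel"])]);print("   ",X.round(4),np.round(e,4))
print(observe()["time"])
E
```

```text
peg_root [([301.6, 160.9], 0.8)] [([348.6, 162.5], 0.62)]
    [ 0.6025 -0.1299  0.2285] [0.0025 0.0025]
peg_tip [([308.6, 147.4], 0.74)] [([370.2, 161.1], 0.83)]
    [ 0.6006 -0.175   0.2415] [0.0015 0.0015]
collar [([291.6, 192.9], 0.58), ([304.4, 187.6], 0.39)] [([285.1, 166.2], 0.89)]
    [0.5912 0.0051 0.2273] [0.0008 0.0008]
mark [([282.9, 220.8], 0.4)] [([240.5, 168.4], 0.41)]
    [0.5837 0.0996 0.2263] [0.0007 0.0007]
lever_tip [([277.0, 178.7], 0.63), ([336.5, 190.8], 0.41)] [([296.0, 151.4], 0.77)]
    [ 0.6241 -0.0172  0.2434] [0.0042 0.0042]
finger_rest [([302.6, 190.0], 0.82)] [([297.5, 174.8], 0.76)]
    [ 0.5744 -0.0212  0.2201] [0.0015 0.0015]
bottle_blue_eye [([367.5, 152.4], 0.93)] [([441.2, 226.5], 0.74)]
    [ 0.47   -0.3525  0.1536] [0.006 0.006]
bottle_blue [([366.5, 196.1], 0.88)] [([420.0, 224.2], 0.94)]
    [ 0.4679 -0.3396  0.0188] [0.0018 0.0018]
bottle_green [([337.7, 190.9], 0.77), ([277.6, 181.3], 0.69)] [([421.9, 190.7], 0.57)]
    [ 0.5545 -0.343   0.0237] [0.0007 0.0007]
warmer [([353.1, 198.7], 0.94)] [([421.4, 205.9], 0.76)]
    [ 0.5121 -0.3492 -0.0019] [0.0025 0.0025]
stand [([273.8, 358.4], 0.61)] [([202.9, 180.8], 0.64)]
    [0.5739 0.2314 0.0057] [0.0005 0.0005]
1.25
```

```bash
python3 -m inch '[0,0,-10,0,0,-8.4,85, 0,0,-10,0,0,-8.4,85, 0,0,-10,0,0,-8.4,85, 0,0,-10,0,0,-8.4,85, 0,0,-10,0,0,-8.4,85, 0,0,0,0,0,-8.4,85, 0,0,0,0,0,-8.4,85, 0,0,0,0,0,-8.3,85]'; python3 -m inch '[41,-30,0,0,0,0,85, 41,-30,0,0,0,0,85, 41,-30,0,0,0,0,85, 41,-30,0,0,0,0,85, 41,-30,0,0,0,0,85, 41,-30,0,0,0,0,85, 0,0,0,0,0,0,85, 0,0,0,0,0,0,85]'
```

```text
time: 2.05
tcp_pos: [0.2232, -0.5297, 0.2832]
eef_rot: [-0.0, 1.0, 0.015, -0.0]
wrist_force: [0.3, -0.3, -0.8]
gripper_width: 0.0851
time: 2.85
tcp_pos: [0.4647, -0.3432, 0.282]
eef_rot: [0.001, 1.0, 0.015, 0.0]
wrist_force: [-0.6, -0.4, 0.6]
gripper_width: 0.0851
```

Run:
```python
from h import *
o=observe(); c=cam("wrist",o); im=camera("wrist"); cv2.imwrite("pics/w1.png",im[:,:,::-1])
print(o["joints"].round(3))
for l in ["bottle_blue_eye","bottle_blue","bottle_green","warmer"]:
    for q in spot_point(l,"wrist")[:2]: print(l,np.round(q["pixel"],1),round(q["score"],2), atz(c,q["pixel"],0.155 if 'eye' in l else 0.012).round(4))
```

```text
[-7.560e-01  2.560e-01  1.409e+00 -1.000e-03  1.475e+00 -7.850e-01]
bottle_blue_eye [326.4 195.5] 0.78 [ 0.4708 -0.3487  0.155 ]
bottle_blue [320.5 167.7] 0.57 [ 0.4653 -0.3534  0.012 ]
bottle_green [379.4 167.7] 0.59 [ 0.5511 -0.3509  0.012 ]
warmer [357.  165.4] 0.73 [ 0.5183 -0.3484  0.012 ]
```

View pics/w1.png

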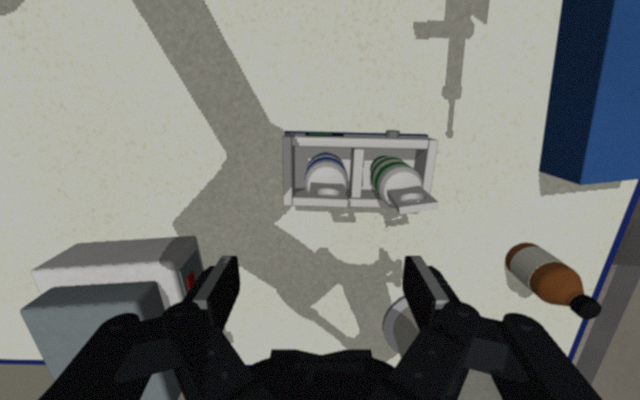

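Run:
```python
import cv2
im=cv2.imread("pics/w1.png")[120:230,270:450]
cv2.imwrite("pics/w1z.png",cv2.resize(im,None,fx=4.4,fy=4.4,interpolation=cv2.INTER_CUBIC))
im=cv2.imread("pics/side0.png")[130:220,260:400]
cv2.imwrite("pics/s0z.png",cv2.resize(im,None,fx=5.7,fy=5.7,interpolation=cv2.INTER_CUBIC))
```

```text
(no output)
```

View pics/w1z.png

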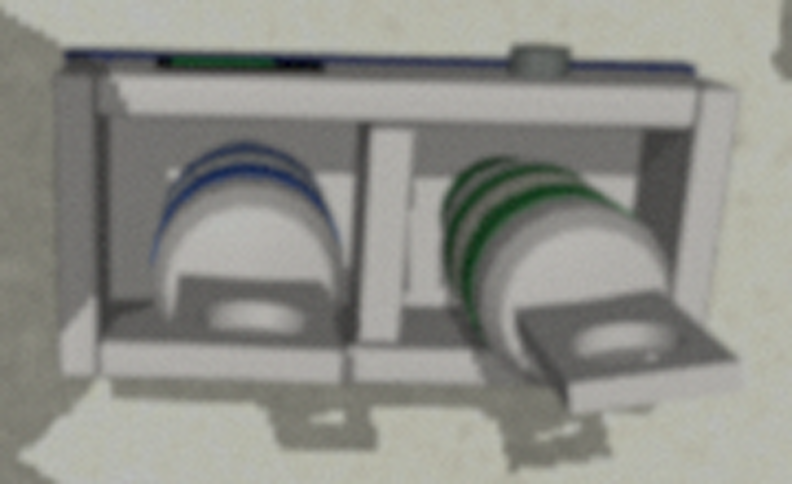

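View pics/s0z.png

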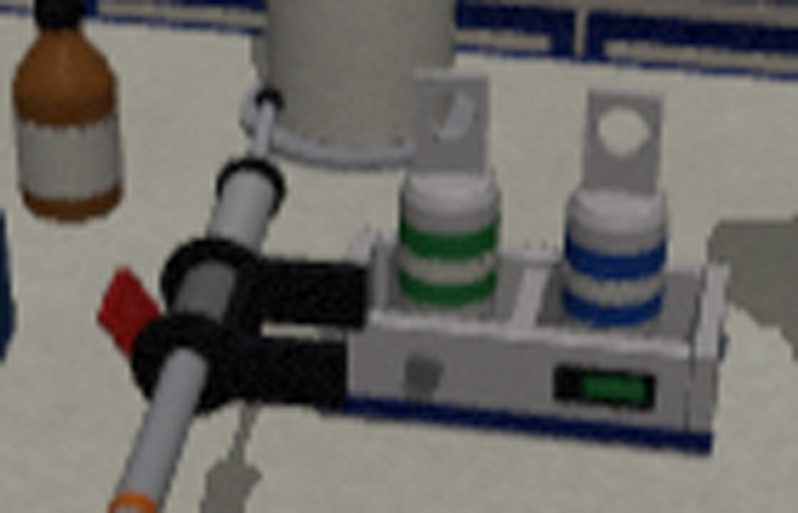

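The wrist view shows the blue plate edge-on at about (326,190), nearly level and turned about 3° clockwise in the image. The green plate at (410,200) is turned further. I'll go down over blue.

```bash
python3 -m inch '[6,7,20,0,0,3,66, 0,0,35,0,0,0,66, 0,0,35,0,0,0,66, 0,0,20,0,0,0,66, 0,0,0,0,0,0,66, 0,0,0,0,0,0,66]'
python3 - <<'E'
from h import *
o=observe(); c=cam("wrist",o); im=camera("wrist"); cv2.imwrite("pics/w2.png",im[:,:,::-1])
for l in ["bottle_blue_eye"]:
    for q in spot_point(l,"wrist")[:2]: print(l,np.round(q["pixel"],1),round(q["score"],2), atz(c,q["pixel"],0.155 if 'eye' in l else 0.012).round(4))
print(proj(c,[.4705,-.35,.175]),proj(c,[.4705,-.35,.155]))
E
```

```text
time: 3.7
tcp_pos: [0.465, -0.3603, 0.1716]
eef_rot: [0.004, 1.0, -0.021, 0.002]
wrist_force: [0.6, -0.3, 0.9]
gripper_width: 0.0662
bottle_blue_eye [331.9 225.1] 0.98 [ 0.4725 -0.3487  0.155 ]
[329.87939322 242.83490907] [328.67777927 227.160483  ]
```

View pics/w2.png

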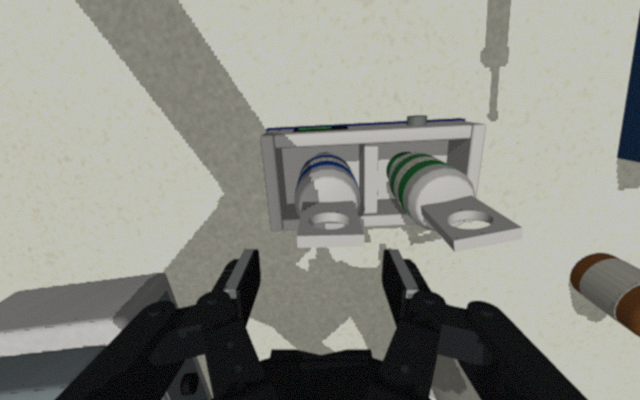

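```bash
python3 -m inch '[7,-10,0,0,0,-2.8,66, 0,0,0,0,0,0,66]'; python3 -m inch '[0,0,15,0,0,0,66, 0,0,12,0,0,0,66, 0,0,0,0,0,0,66]'
python3 - <<'E'
from h import *
o=observe(); c=cam("wrist",o); im=camera("wrist"); cv2.imwrite("pics/w3.png",im[:,:,::-1])
for l in ["bottle_blue_eye"]:
    for q in spot_point(l,"wrist")[:2]: print(l,np.round(q["pixel"],1),round(q["score"],2), atz(c,q["pixel"],0.155 if 'eye' in l else 0.012).round(4))
print(rot(o["eef_rot"]).as_matrix().round(3))
E
```

```text
time: 4.0
tcp_pos: [0.4744, -0.3513, 0.175]
eef_rot: [0.006, 1.0, 0.005, 0.005]
wrist_force: [0.3, 0.0, -0.3]
gripper_width: 0.0663
time: 4.3
tcp_pos: [0.4769, -0.3518, 0.1502]
eef_rot: [0.008, 1.0, 0.006, 0.007]
wrist_force: [-0.3, -0.0, 0.5]
gripper_width: 0.0661
bottle_blue_eye [308.2 258.2] 0.81 [ 0.4701 -0.3498  0.155 ]
[[ 1.     0.013  0.014]
 [ 0.013 -1.    -0.016]
 [ 0.014  0.016 -1.   ]]
```

View pics/w3.png

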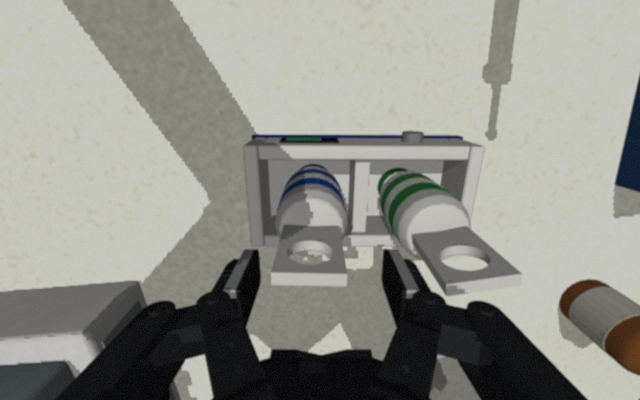

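```bash
python3 -m inch '[-6,0,0,0.9,-0.8,0,66, 0,0,8,0,0,0,66, 0,0,8,0,0,0,66, 0,0,0,0,0,0,66]'
python3 - <<'E'
from h import *
o=observe(); c=cam("wrist",o); im=camera("wrist"); cv2.imwrite("pics/w4.png",im[:,:,::-1])
print(rot(o["eef_rot"]).as_matrix().round(3))
E
```

```text
time: 4.8
tcp_pos: [0.4716, -0.3534, 0.1356]
eef_rot: [0.001, 1.0, 0.006, 0.001]
wrist_force: [0.3, -0.4, 0.2]
gripper_width: 0.0661
[[ 1.     0.012  0.002]
 [ 0.012 -1.    -0.003]
 [ 0.002  0.003 -1.   ]]
```

View pics/w4.png

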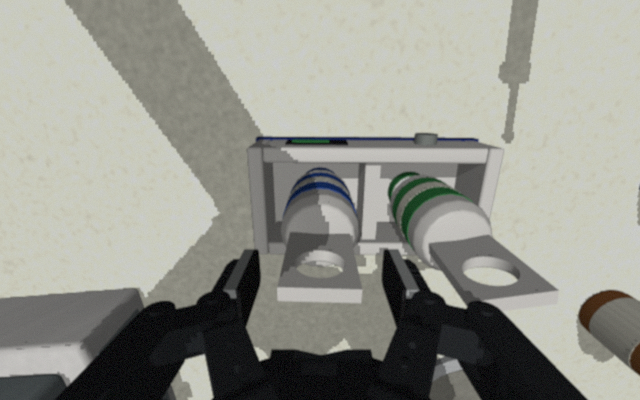

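```bash
python3 -m inch '[0,-2,0,0,0,0,66, 0,0,0,0,0,0,20, 0,0,0,0,0,0,20, 0,0,0,0,0,0,20, 0,0,0,0,0,0,20, 0,0,0,0,0,0,20]'
python3 - <<'E'
from h import *
o=observe(); c=cam("wrist",o); im=camera("wrist"); cv2.imwrite("pics/w5.png",im[:,:,::-1])
print(rot(o["eef_rot"]).as_matrix().round(3), spot_point("bottle_blue_eye","wrist")[:1])
E
```

```text
time: 5.45
tcp_pos: [0.4718, -0.3515, 0.1363]
eef_rot: [0.002, 1.0, 0.006, 0.002]
wrist_force: [-0.4, -0.9, 0.2]
gripper_width: 0.0351
[[ 1.     0.013  0.003]
 [ 0.013 -1.    -0.004]
 [ 0.003  0.004 -1.   ]] [{'pixel': [322.0, 272.5], 'score': 0.93}]
```

View pics/w5.png

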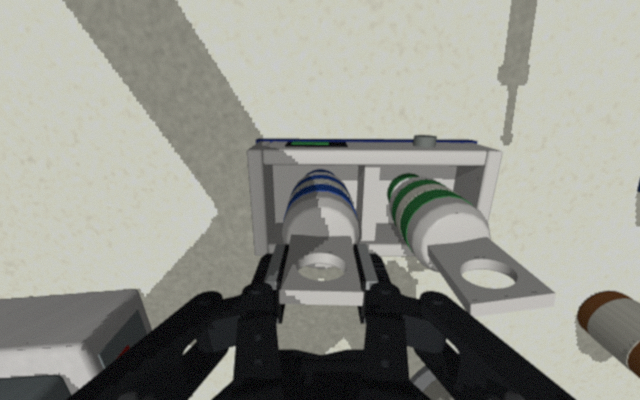

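```bash
python3 -m inch '[0,0,-8,0,0,0,20, 0,0,-12,0,0,0,20, 0,0,-15,0,0,0,20, 0,0,-15,0,0,0,20, 0,0,-15,0,0,0,20, 0,0,-15,0,0,0,20, 0,0,-15,0,0,0,20, 0,0,-8,0,0,0,20, 0,0,0,0,0,0,20]'
python3 - <<'E'
from h import *
o=observe(); 
im=camera("side"); cv2.imwrite("pics/s1.png",im[100:300,220:480,::-1].repeat(3,0).repeat(3,1))
print(rot(o["eef_rot"]).as_matrix().round(3))
E
```

```text
time: 6.45
tcp_pos: [0.4716, -0.3507, 0.2485]
eef_rot: [0.002, 1.0, 0.006, 0.002]
wrist_force: [-0.5, 0.2, -2.3]
gripper_width: 0.0348
[[ 1.     0.013  0.005]
 [ 0.013 -1.    -0.004]
 [ 0.005  0.004 -1.   ]]
```

View pics/s1.png

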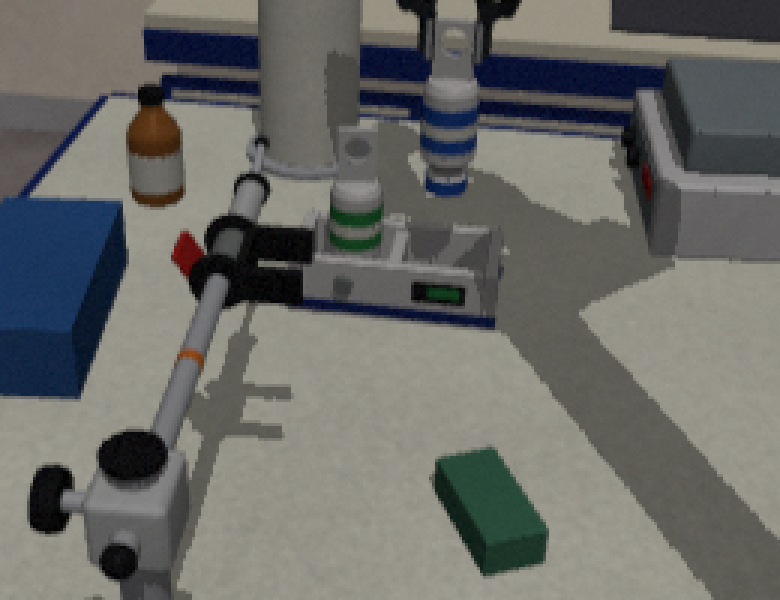

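The bottle is up and upright in the grip, and green is still in its well. Now I'll carry it round in front of the peg.

```bash
python3 -m inch '[0,-12,0,0,0,0,20, 0,-20,0,0,0,0,20, 0,-25,0,0,0,0,20, 0,-25,0,0,0,0,20, 0,-15,0,0,0,0,20, 12,-4,0,0,0,0,20, 22,0,0,0,0,0,20, 25,0,0,0,0,-1.2,20, 25,0,0,0,0,-1.2,20, 20,0,0,0,0,-1.2,20]'; python3 -m inch '[14,0,0,0,0,0,20, 8,0,0,0,0,0,20, 0,0,0,0,0,0,20, 0,0,0,0,0,0,20]'
python3 - <<'E'
from h import *
o=observe(); c=cam("wrist",o); im=camera("wrist"); cv2.imwrite("pics/w6.png",im[:,:,::-1])
print(rot(o["eef_rot"]).as_matrix().round(3))
ct=cam("top");cs=cam("side"); camera("top");camera("side")
for l in ["peg_tip","peg_root","bottle_blue_eye"]:
    qs=[(cc,n,spot_point(l,n)) for cc,n in ((c,"wrist"),(ct,"top"),(cs,"side"))]
    for cc,n,q in qs: 
        if q: print(l,n,np.round(q[0]["pixel"],1),round(q[0]["score"],2),atz(cc,q[0]["pixel"],{"peg_tip":.2407,"peg_root":.225,"bottle_blue_eye":o["tcp_pos"][2]+.0187}[l]).round(4))
    u=[(cc,q[0]["pixel"]) for cc,n,q in qs if q]
    if len(u)>1: print(tri(u))
E
```

```text
time: 7.5
tcp_pos: [0.5744, -0.233, 0.2422]
eef_rot: [-0.002, 0.999, 0.039, -0.002]
wrist_force: [-0.5, -0.5, -2.4]
gripper_width: 0.0349
time: 7.9
tcp_pos: [0.602, -0.2307, 0.2393]
eef_rot: [-0.002, 0.999, 0.04, -0.002]
wrist_force: [0.8, 0.4, -2.4]
gripper_width: 0.0347
[[ 0.997  0.081 -0.004]
 [ 0.081 -0.997  0.004]
 [-0.004 -0.004 -1.   ]]
peg_tip wrist [326.6 160.5] 0.63 [ 0.6006 -0.1758  0.2407]
peg_tip top [368.2 164.9] 0.86 [ 0.5941 -0.1706  0.2407]
peg_tip side [308.6 145.5] 0.58 [ 0.6018 -0.1864  0.2407]
(array([ 0.59728114, -0.1719982 ,  0.24771379]), [np.float64(0.003887312453450425), np.float64(0.004613542868215088), np.float64(0.0009470279554898974)])
peg_root wrist [330.8  65. ] 0.6 [ 0.599  -0.1309  0.225 ]
peg_root top [348.  161.8] 0.87 [ 0.6019 -0.1294  0.225 ]
peg_root side [302.  163.2] 0.86 [ 0.6032 -0.1256  0.225 ]
(array([ 0.60181138, -0.12984036,  0.2228692 ]), [np.float64(0.0028449314690582282), np.float64(0.00044640427764176447), np.float64(0.0024096456808564435)])
bottle_blue_eye wrist [322.4 272.8] 0.74 [ 0.6028 -0.2288  0.258 ]
bottle_blue_eye top [395.9 163.8] 0.58 [ 0.5951 -0.2257  0.258 ]
bottle_blue_eye side [313.4 133.8] 0.62 [ 0.5966 -0.2164  0.258 ]
(array([ 0.59938229, -0.22861633,  0.25331432]), [np.float64(0.004494131480146184), np.float64(0.004093971004880889), np.float64(0.0008831138281757126)])
```

View pics/w6.png

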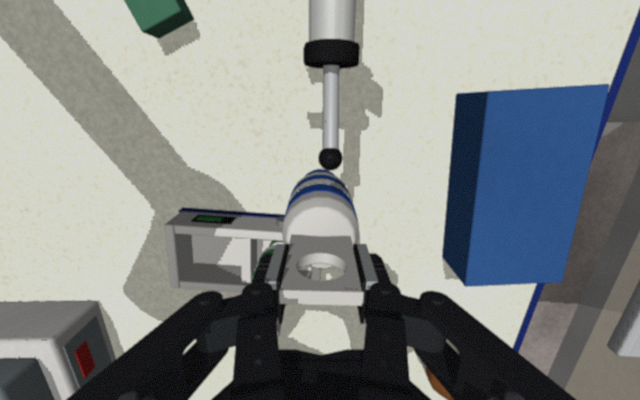

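Run:
```python
from h import *
o=observe(); c=cam("wrist",o); Rt=rot(o["eef_rot"]).as_matrix()
for px,z in (((330.3,158),.2407),((331,67),.225),((330.6,14),.225),((322.3,271),o["tcp_pos"][2]+.0187)):
    X=atz(c,px,z); print(X.round(4),(Rt.T@(X-o["tcp_pos"])*1000).round(1))
```

```text
[ 0.6024 -0.1747  0.2407] [  4.9 -55.9  -0.5]
[ 0.5994 -0.1318  0.225 ] [  5.3 -98.8  15.3]
[ 0.5971 -0.1089  0.225 ] [   4.9 -121.8   15.4]
[ 0.6027 -0.228   0.2586] [  0.9  -2.9 -18.7]
```

The wrist view shows the ball at (330,158) and the cap at (331,65). The peg runs parallel to tool y at tool x = +5 mm; the eye is at x = +0.9 mm and 18 mm higher. Aligning now.

```bash
python3 -m inch '[4,0,9,0,0,0,20, 0,0,8,0,0,0,20, 0,0,0,0,0,0,20, 0,0,0,0,0,0,20]'
cat > look.py <<'E'
from h import *
import sys
n=sys.argv[1]
o=observe(); c=cam("wrist",o); Rt=rot(o["eef_rot"]).as_matrix()
im=camera("wrist"); cv2.imwrite(f"pics/{n}.png",im[:,:,::-1])
print(o["tcp_pos"].round(4),o["wrist_force"].round(1)); print(Rt.round(3))
B=np.array([.6024,-.1747,.2407]);Ro=np.array([.5994,-.1318,.225])
print("ball,root in tool mm",(Rt.T@(B-o["tcp_pos"])*1000).round(1),(Rt.T@(Ro-o["tcp_pos"])*1000).round(1))
for l in ("peg_tip","bottle_blue_eye"):
    q=spot_point(l,"wrist")
    if q:
        X=atz(c,q[0]["pixel"],.2407 if l=="peg_tip" else o["tcp_pos"][2]+.0187); print(l,np.round(q[0]["pixel"],1),round(q[0]["score"],2),"tool",(Rt.T@(X-o["tcp_pos"])*1000).round(1))
E
python3 look.py w7
```

```text
time: 8.9
tcp_pos: [0.6062, -0.2302, 0.2207]
eef_rot: [-0.002, 0.999, 0.04, -0.002]
wrist_force: [-0.1, -0.2, -2.3]
gripper_width: 0.0347
[ 0.6062 -0.2302  0.2207] [-0.1 -0.2 -2.3]
[[ 0.997  0.08  -0.004]
 [ 0.08  -0.997  0.004]
 [-0.003 -0.005 -1.   ]]
ball,root in tool mm [  0.6 -55.7 -19.7] [  1.1 -98.6  -3.8]
peg_tip [318.3 166.6] 0.58 tool [ -1.  -55.8 -19.7]
bottle_blue_eye [321.  274.7] 0.69 tool [  0.2  -0.7 -18.7]
```

View pics/w7.png

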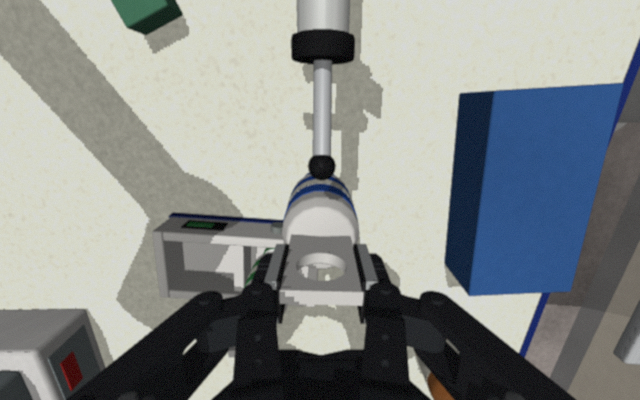

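```bash
python3 -m inch '[0,-8,-0.5,0,0,0,20, 0,-10,-0.5,0,0,0,20, 0,-10,-0.5,0,0,0,20, 0,-8,-0.5,0,0,0,20, 0,0,0,0,0,0,20]'; python3 look.py w8;  python3 - <<'E'
from h import *
im=camera("side"); cv2.imwrite("pics/s2.png",cv2.resize(im[100:220,250:410,::-1],None,fx=5,fy=5,interpolation=cv2.INTER_CUBIC))
E
```

```text
time: 9.55
tcp_pos: [0.6033, -0.1905, 0.2246]
eef_rot: [-0.002, 0.999, 0.04, -0.001]
wrist_force: [-0.2, -0.2, -1.7]
gripper_width: 0.0349
[ 0.6033 -0.1905  0.2246] [-0.2 -0.2 -1.7]
[[ 0.997  0.081 -0.001]
 [ 0.081 -0.997  0.005]
 [-0.001 -0.005 -1.   ]]
ball,root in tool mm [  0.4 -15.9 -16. ] [  0.9 -58.8  -0.1]
peg_tip [319.1 245.3] 0.84 tool [ -0.7 -15.7 -16. ]
bottle_blue_eye [319.8 270.7] 0.62 tool [ -0.4  -3.  -18.7]
```

View pics/w8.png

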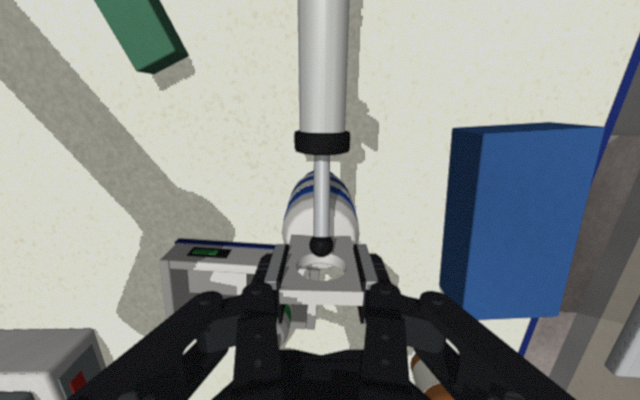

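View pics/s2.png

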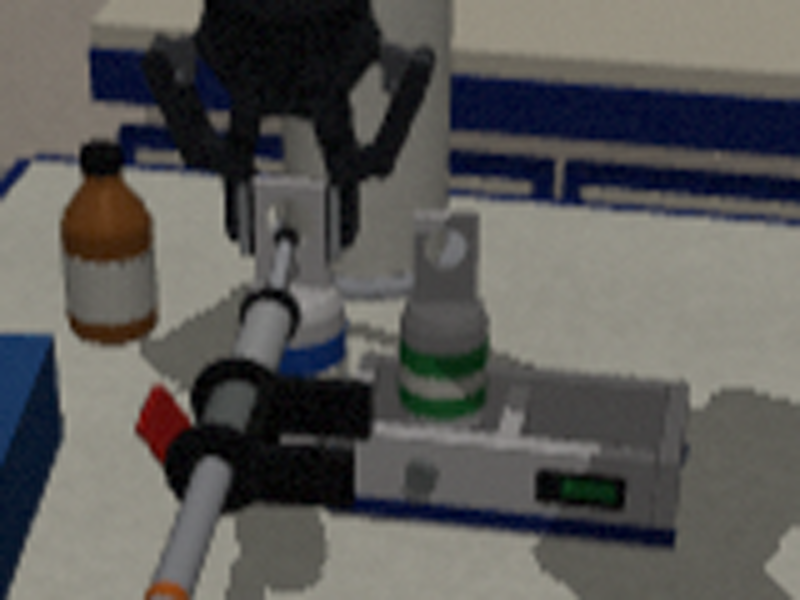

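```bash
python3 -m inch '[0,0,3,0,0,0,20, 0,0,0,0,0,0,20]';python3 -m inch '[0,-8,0,0,0,0,20, 0,-8,0,0,0,0,20, 0,0,0,0,0,0,20]'; python3 look.py w9
```

```text
time: 9.95
tcp_pos: [0.6035, -0.1933, 0.2209]
eef_rot: [-0.002, 0.999, 0.039, -0.001]
wrist_force: [-0.2, 0.6, -2.1]
gripper_width: 0.0351
time: 10.25
tcp_pos: [0.6019, -0.1765, 0.2204]
eef_rot: [-0.002, 0.999, 0.038, -0.001]
wrist_force: [-0.1, -0.3, -1.7]
gripper_width: 0.0346
[ 0.6019 -0.1765  0.2204] [-0.1 -0.3 -1.7]
[[ 0.997  0.077 -0.002]
 [ 0.077 -0.997  0.004]
 [-0.002 -0.004 -1.   ]]
ball,root in tool mm [  0.6  -1.8 -20.3] [  0.9 -44.8  -4.4]
peg_tip [318.2 275. ] 0.69 tool [ -1.2  -1.6 -20.3]
bottle_blue_eye [320.6 275.8] 0.74 tool [  0.   -0.1 -18.7]
```

View pics/w9.png

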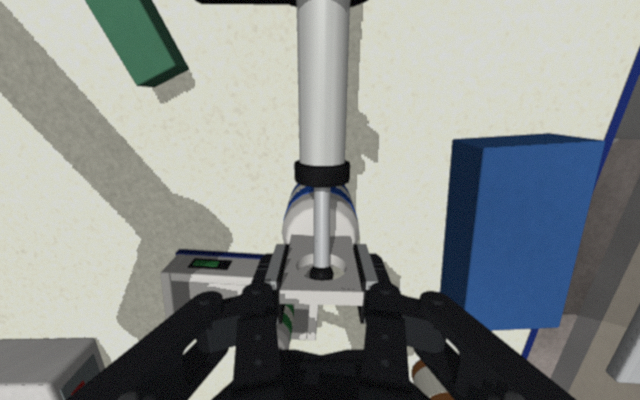

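```bash
python3 -m inch '[0,-7,1.5,0,0,0,20, 0,-7,2.5,0,0,0,20, 0,-7,2.5,0,0,0,20, 0,-5,2,0,0,0,20, 0,0,0,0,0,0,20]'; python3 look.py w10
```

```text
time: 10.9
tcp_pos: [0.5999, -0.1493, 0.2112]
eef_rot: [-0.002, 0.999, 0.038, -0.001]
wrist_force: [-0.0, -0.4, -0.8]
gripper_width: 0.035
[ 0.5999 -0.1493  0.2112] [-0.  -0.4 -0.8]
[[ 0.997  0.076 -0.002]
 [ 0.076 -0.997  0.003]
 [-0.002 -0.003 -1.   ]]
ball,root in tool mm [  0.5  25.4 -29.6] [  0.8 -17.5 -13.7]
peg_tip [320.9 335.1] 0.92 tool [  0.1  26.6 -29.6]
bottle_blue_eye [319.8 272.7] 0.79 tool [ -0.4  -1.9 -18.7]
```

View pics/w10.png

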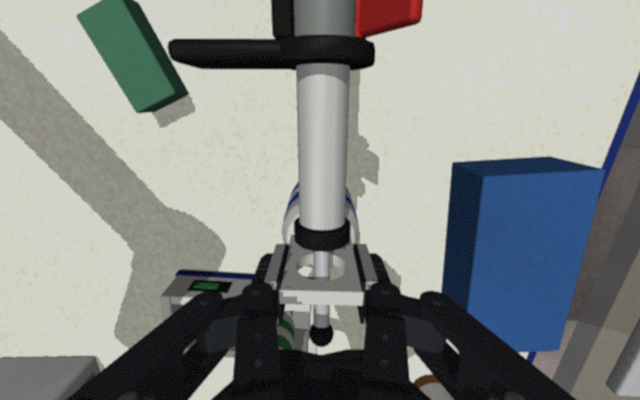

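```bash
python3 -m inch '[0,0,3,0,0,0,20, 0,0,3,0,0,0,20, 0,0,0,0,0,0,20]'; python3 -m inch '[0,0,2,0,0,0,20, 0,0,0,0,0,0,20]'; python3 look.py w11
```

```text
time: 11.35
tcp_pos: [0.6008, -0.1513, 0.2056]
eef_rot: [-0.001, 0.999, 0.037, 0.0]
wrist_force: [0.3, 0.8, -1.7]
gripper_width: 0.0346
time: 11.55
tcp_pos: [0.601, -0.1514, 0.2053]
eef_rot: [-0.001, 0.999, 0.037, 0.001]
wrist_force: [-2.1, 1.5, 0.1]
gripper_width: 0.0349
[ 0.601  -0.1514  0.2053] [-2.1  1.5  0.1]
[[ 0.997  0.074  0.002]
 [ 0.074 -0.997  0.001]
 [ 0.002 -0.001 -1.   ]]
ball,root in tool mm [ -0.3  23.3 -35.4] [ -0.1 -19.7 -19.7]
peg_tip [317.9 343.2] 0.76 tool [ -1.3  25.8 -35.4]
bottle_blue_eye [321.1 270.2] 0.77 tool [  0.3  -3.3 -18.7]
```

```bash
python3 -m inch '[0,0,0,0,0,0,42, 0,0,0,0,0,0,50, 0,0,0,0,0,0,70, 0,0,0,0,0,0,70, 0,0,0,0,0,0,70]'; python3 look.py w12
```

```text
time: 12.2
tcp_pos: [0.6018, -0.1522, 0.2048]
eef_rot: [0.0, 0.999, 0.037, 0.002]
wrist_force: [0.4, -0.2, -0.2]
gripper_width: 0.0703
[ 0.6018 -0.1522  0.2048] [ 0.4 -0.2 -0.2]
[[ 0.997  0.074  0.003]
 [ 0.074 -0.997 -0.   ]
 [ 0.003  0.    -1.   ]]
ball,root in tool mm [ -1.   22.5 -35.9] [ -0.8 -20.5 -20.2]
peg_tip [313.5 339.2] 0.74 tool [ -3.3  22.9 -35.9]
bottle_blue_eye [323.1 273. ] 0.6 tool [  1.3  -1.7 -18.7]
```

View pics/w12.png

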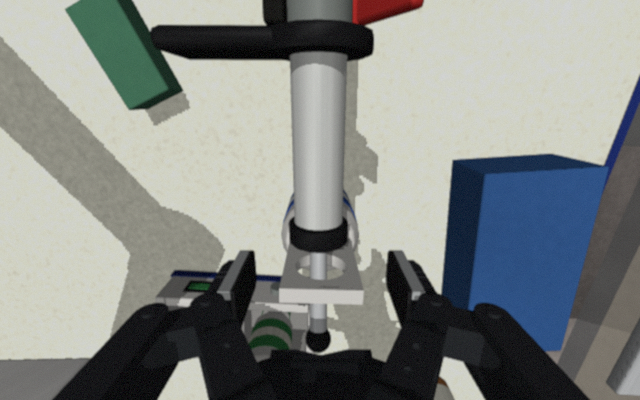

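```bash
python3 -m inch '[0,0,-8,0,0,0,70, 0,0,-20,0,0,0,70, 0,0,-25,0,0,0,70, 0,0,-25,0,0,0,70, 0,0,-20,0,0,0,85, 0,-20,-5,0,0,0,85, 0,-25,0,0,0,0,85, 0,-25,0,0,0,0,85, 0,-15,0,0,0,0,85, 0,0,0,0,0,0,85]'
python3 - <<'E'
from h import *
o=observe(); c=cam("wrist",o); Rt=rot(o["eef_rot"]).as_matrix(); print(o["tcp_pos"].round(4)); print(Rt.round(3))
cs,ct=cam("side"),cam("top")
for n in("wrist","side","top"):
    im=camera(n)
    cv2.imwrite(f"pics/{n}13.png",(im if n!="side" else cv2.resize(im[120:270,220:420],None,fx=4,fy=4,interpolation=cv2.INTER_CUBIC))[:,:,::-1])
for l,z in (("collar",.225),("mark",.225),("finger_rest",.225),("lever_tip",.241),("bottle_blue_eye",.222)):
    for n,cc in (("wrist",c),("side",cs),("top",ct)):
        q=spot_point(l,n)
        if q: print(l,n,np.round(q[0]["pixel"],1),round(q[0]["score"],2),atz(cc,q[0]["pixel"],z).round(4))
E
```

```text
time: 13.35
tcp_pos: [0.5937, -0.0607, 0.3139]
eef_rot: [-0.001, 0.999, 0.037, 0.002]
wrist_force: [-0.6, 0.2, -0.1]
gripper_width: 0.085
[ 0.5937 -0.0607  0.3139]
[[ 0.997  0.074  0.003]
 [ 0.074 -0.997  0.003]
 [ 0.003 -0.002 -1.   ]]
collar side [292.  193.1] 0.85 [0.5921 0.0023 0.225 ]
collar top [285.9 164.3] 0.68 [0.5947 0.0034 0.225 ]
mark wrist [370.5 162.8] 0.54 [ 0.6321 -0.0226  0.225 ]
mark side [282.6 220.7] 0.45 [0.5841 0.0976 0.225 ]
finger_rest wrist [298.7 157. ] 0.9 [ 0.5736 -0.0221  0.225 ]
finger_rest side [303.9 188.4] 0.61 [ 0.5728 -0.0202  0.225 ]
lever_tip wrist [369. 163.] 0.57 [ 0.6279 -0.0198  0.241 ]
lever_tip side [278.8 182.5] 0.42 [ 0.6217 -0.0071  0.241 ]
lever_tip top [419.  205.2] 0.71 [ 0.5104 -0.2786  0.241 ]
bottle_blue_eye wrist [319.5 293.1] 0.79 [ 0.5999 -0.1532  0.222 ]
bottle_blue_eye side [303.3 158.4] 0.62 [ 0.6074 -0.1546  0.222 ]
bottle_blue_eye top [359.4 166.3] 0.54 [ 0.593  -0.1544  0.222 ]
```

View pics/wrist13.png

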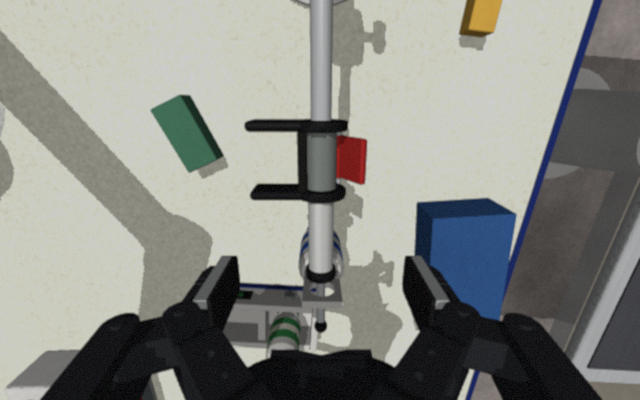

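View pics/side13.png

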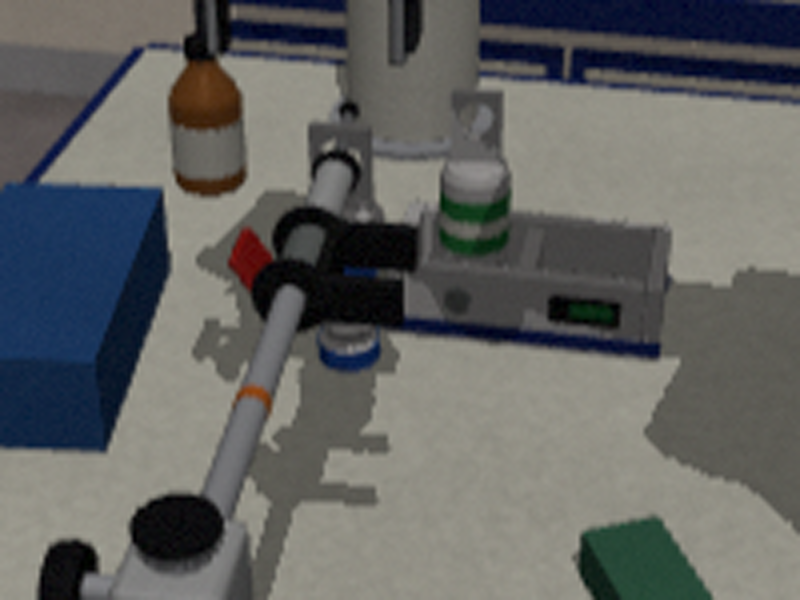

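Run:
```python
import cv2
im=cv2.imread("pics/wrist13.png")[100:220,230:390]
cv2.imwrite("pics/w13z.png",cv2.resize(im,None,fx=5,fy=5,interpolation=cv2.INTER_CUBIC))
```

```text
(no output)
```

View pics/w13z.png

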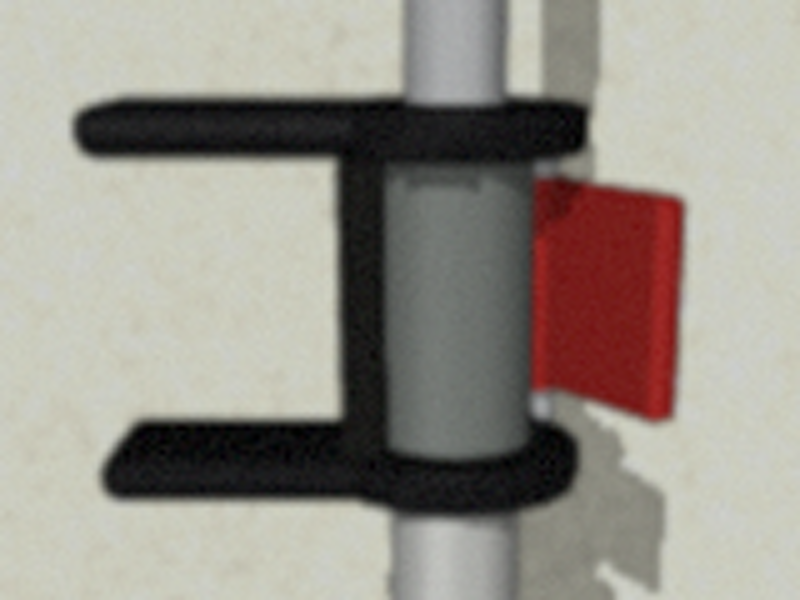

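Run:
```python
from h import *
T=np.array([0.5937,-0.0607,0.3139]);o={"tcp_pos":T,"eef_rot":np.array([-0.001,0.9993,0.037,0.002])}
c=cam("wrist",o);Rt=rot(o["eef_rot"]).as_matrix()
P=lambda zx,zy,z:(Rt.T@(atz(c,(230+zx/5-.4,100+zy/5-.4),z)-T)*1000).round(1)
for n,a in {"stop1 inner x=8":(250,157,.239),"stop1 outer x=0":(250,100,.239),"stop2 in bottom x=54":(250,425,.211),"stop2 in top x=54":(250,468,.239),"stop2 out x=62":(250,497,.239),
 "ring2 top out x=62":(455,512,.246),"rod L":(404,50,.225),"rod R":(506,50,.225),"tube L":(395,560,.225),"tube R":(520,560,.225),"pad L":(340,300,.240),"lever R":(683,300,.241),"lever R2":(660,300,.241),"stop1 end":(80,128,.239),"stop2 end":(110,480,.239)}.items(): print(n,P(*a))
```

```text
stop1 inner x=8 [-30.1 -61.7  74.9]
stop1 outer x=0 [-29.7 -69.8  74.9]
stop2 in bottom x=54 [-36.1 -12.7 102.8]
stop2 in top x=54 [-32.3 -13.6  74.8]
stop2 out x=62 [-32.5  -8.8  74.8]
ring2 top out x=62 [ 0.1 -8.7 67.9]
rod L [ -7.7 -76.4  89. ]
rod R [  8.  -76.4  89.1]
tube L [-10.2   7.5  88.8]
tube R [11.3  7.5 88.9]
pad L [-17.3 -40.6  73.9]
lever R [ 34.5 -40.7  73.1]
lever R2 [ 31.1 -40.7  73.1]
stop1 end [-54.8 -65.9  74.8]
stop2 end [-54.6 -11.7  74.7]
```

The bottle hangs on the peg. In the wrist view the collar rings are at rows 126 and 192, the tube is at column 320 (axis at tool x of about 0.3 mm), and the recess centre is 39.5 mm towards the column. Moving over it.

```bash
python3 -m inch '[0,-13,0,0,0,0,85, 0,-16,10,0,0,0,85, 0,-10,15,0,0,0,85, 0,0,10,0,0,0,85, 0,0,0,0,0,0,85, 0,0,0,0,0,0,85]'
cat > look2.py <<'E'
from h import *
import sys
n=sys.argv[1]
o=observe(); c=cam("wrist",o); Rt=rot(o["eef_rot"]).as_matrix()
im=camera("wrist"); cv2.imwrite(f"pics/{n}.png",im[:,:,::-1])
print(o["tcp_pos"].round(4),o["wrist_force"].round(1)); print(Rt.round(3))
for r in (20,60,100,140,260,290):
    g=im[r-2:r+3].mean(0); pass
for l,z in (("finger_rest",.225),("lever_tip",.241),("mark",.225),("collar",.225)):
    q=spot_point(l,"wrist")
    if q:
        X=atz(c,q[0]["pixel"],z); print(l,np.round(q[0]["pixel"],1),round(q[0]["score"],2),"tool",(Rt.T@(X-o["tcp_pos"])*1000).round(1),X.round(4))
E
python3 look2.py w14
```

```text
time: 14.85
tcp_pos: [0.5907, -0.0183, 0.2762]
eef_rot: [-0.002, 0.999, 0.036, 0.001]
wrist_force: [-0.0, -0.2, 0.4]
gripper_width: 0.0851
[ 0.5907 -0.0183  0.2762] [-0.  -0.2  0.4]
[[ 0.997  0.073  0.003]
 [ 0.073 -0.997  0.003]
 [ 0.003 -0.003 -1.   ]]
finger_rest [292.5 222.8] 0.66 tool [-20.4   1.5  51.1] [ 0.5705 -0.0211  0.225 ]
lever_tip [373.8 234.1] 0.6 tool [36.2  3.  35.3] [ 0.6271 -0.0186  0.241 ]
mark [318.4  37.8] 0.82 tool [  -1.2 -118.4   51.6] [0.581  0.0999 0.225 ]
collar [320.1 185.6] 0.66 tool [ -0.3 -26.7  51.3] [0.5886 0.0085 0.225 ]
```

View pics/w14.png

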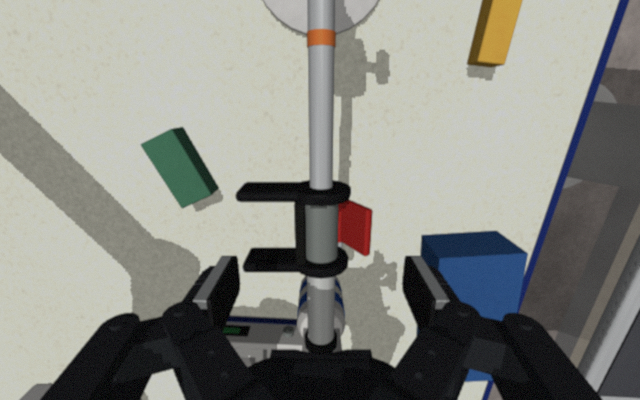

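```bash
python3 -m inch '[0,3,8,0,0,0,85, 0,0,12,0,0,0,85, 0,0,12,0,0,0,85, 0,0,0,0,0,0,85]'; python3 look2.py w15
```

```text
time: 15.5
tcp_pos: [0.5917, -0.0233, 0.2426]
eef_rot: [-0.001, 0.999, 0.035, 0.003]
wrist_force: [-0.1, -0.0, -0.9]
gripper_width: 0.085
[ 0.5917 -0.0233  0.2426] [-0.1 -0.  -0.9]
[[ 0.998  0.07   0.005]
 [ 0.07  -0.998  0.003]
 [ 0.005 -0.002 -1.   ]]
finger_rest [289.3 242.6] 0.9 tool [-19.3   0.2  17.5] [ 0.5726 -0.0248  0.225 ]
lever_tip [384.  253.1] 0.72 tool [35.9 -1.3  1.8] [ 0.6274 -0.0195  0.241 ]
mark [317.3  12.9] 0.89 tool [  -1.5 -122.9   17.9] [0.5817 0.0992 0.225 ]
collar [320.1 191.3] 0.85 tool [ -0.2 -33.   17.7] [0.5893 0.0096 0.225 ]
```

View pics/w15.png

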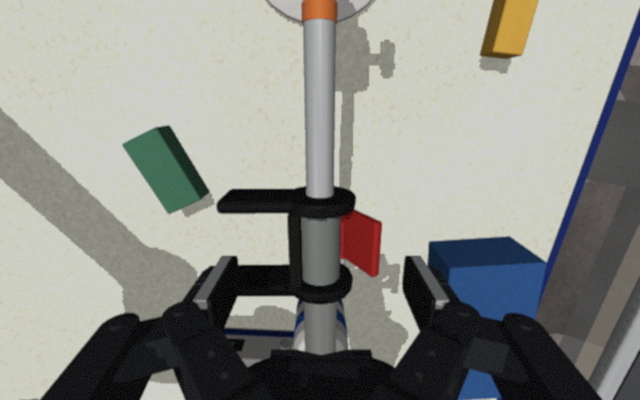

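```bash
python3 -m inch '[-0.5,-2,6,0,0,-0.4,85, 0,0,9,0,0,0,85, 0,0,0,0,0,0,85]'; python3 look2.py w16
```

```text
time: 16.05
tcp_pos: [0.5934, -0.0211, 0.2305]
eef_rot: [-0.001, 0.999, 0.039, 0.006]
wrist_force: [0.4, -0.1, -1.3]
gripper_width: 0.0851
[ 0.5934 -0.0211  0.2305] [ 0.4 -0.1 -1.3]
[[ 0.997  0.078  0.013]
 [ 0.078 -0.997  0.002]
 [ 0.013 -0.001 -1.   ]]
finger_rest [283.5 252. ] 0.69 tool [-21.4  -0.1   5.2] [ 0.5721 -0.0226  0.225 ]
lever_tip [382.4 264.5] 0.8 tool [ 32.5  -1.2 -10.1] [ 0.6256 -0.0173  0.241 ]
mark [313.2   8.6] 0.58 tool [  -3.2 -121.5    5.5] [0.5808 0.0998 0.225 ]
collar [315.  201.4] 0.68 tool [ -3.  -31.    5.5] [0.588  0.0096 0.225 ]
```

View pics/w16.png

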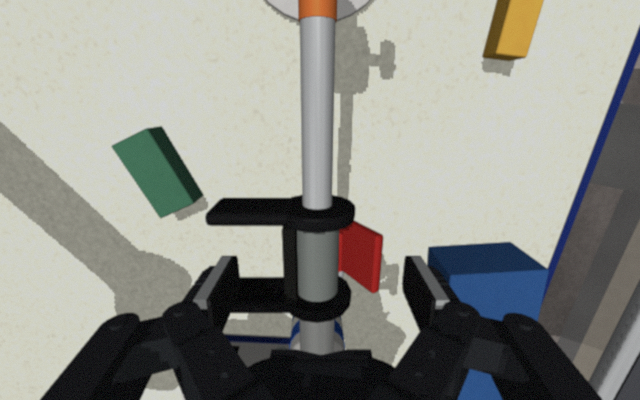

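```bash
python3 -m inch '[-2.5,0,0,0,-0.75,0,85, 0,0,0,0,0,0,85]'; python3 look2.py w17
python3 - <<'E'
from h import *
o=observe(); c=cam("wrist",o); Rt=rot(o["eef_rot"]).as_matrix()
pt=lambda v: proj(c,Rt@(np.array(v)/1000)+o["tcp_pos"]).round(0)
zs=-(239-o["tcp_pos"][2]*1000)
print("finger tip corners",[pt((-43,y,z)) for z in(-13,-35) for y in(-11,11)])
print("stop edges at z.239, y for rows:",[(y,pt((-40,y,zs))) for y in (-31,-23,23,31)])
E
```

```text
time: 16.5
tcp_pos: [0.5919, -0.0216, 0.2326]
eef_rot: [0.0, 0.999, 0.039, 0.001]
wrist_force: [-0.6, -0.6, -0.2]
gripper_width: 0.0848
[ 0.5919 -0.0216  0.2326] [-0.6 -0.6 -0.2]
[[ 0.997  0.078  0.002]
 [ 0.078 -0.997 -0.   ]
 [ 0.002  0.    -1.   ]]
finger_rest [287.4 251.5] 0.86 tool [-19.4   0.8   7.5] [ 0.5726 -0.0239  0.225 ]
lever_tip [385.3 261.7] 0.94 tool [34.4 -1.9 -8.4] [ 0.626  -0.0171  0.241 ]
mark [322.1   9.2] 0.66 tool [   0.8 -121.7    7.5] [0.5832 0.0998 0.225 ]
collar [319.8 202.3] 0.63 tool [ -0.4 -29.7   7.5] [0.5892 0.008  0.225 ]
finger tip corners [array([235., 251.]), array([239., 288.]), array([221., 276.]), array([227., 317.])]
stop edges at z.239, y for rows: [(-31, array([241., 209.])), (-23, array([243., 224.])), (23, array([250., 299.])), (31, array([251., 310.]))]
```

View pics/w17.png

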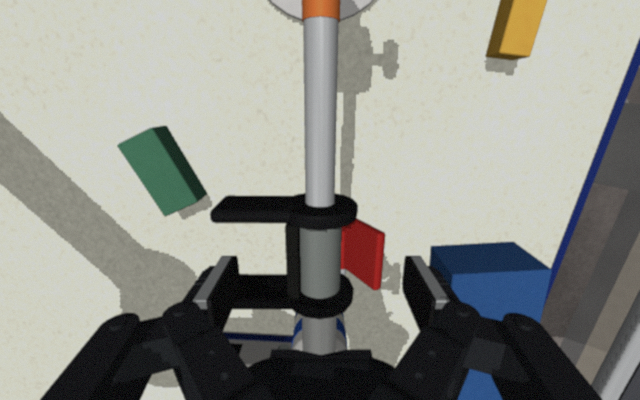

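```bash
python3 -m inch '[0,-1.5,7,0,0,0,85, 0,0,8,0,0,0,85, 0,0,8,0,0,0,85, 0,0,0,0,0,0,85]'; python3 look2.py w18
```

```text
time: 17.15
tcp_pos: [0.5913, -0.0199, 0.207]
eef_rot: [-0.0, 0.999, 0.039, 0.001]
wrist_force: [0.2, -0.1, 0.0]
gripper_width: 0.0852
[ 0.5913 -0.0199  0.207 ] [ 0.2 -0.1  0. ]
[[ 0.997  0.078  0.002]
 [ 0.078 -0.997  0.   ]
 [ 0.002 -0.    -1.   ]]
finger_rest [282.6 282.2] 0.65 tool [-19.2   4.1 -18. ] [ 0.5724 -0.0254  0.225 ]
lever_tip [395.3 295. ] 0.73 tool [ 33.6  -0.2 -33.9] [ 0.6247 -0.017   0.241 ]
collar [320.5 221.7] 0.63 tool [ -0.  -29.1 -18. ] [0.589  0.0092 0.225 ]
```

View pics/w18.png

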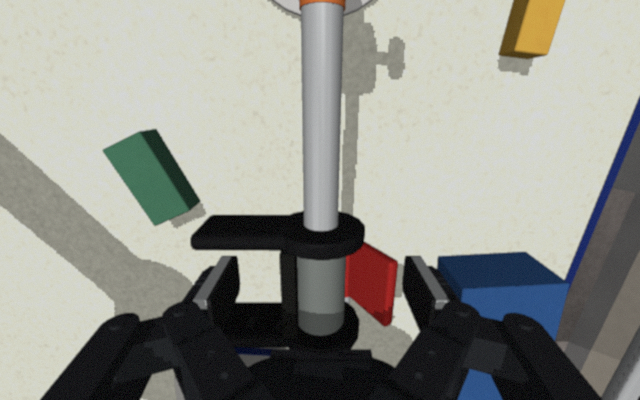

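```bash
python3 -m inch '[0,-4,0,0,0,0,85, 0,-5,0,0,0,0,85, 0,-5,0,0,0,0,85, 0,-6,0,0,0,0,85, 0,-7,0,0,0,0,85, 0,-8,0,0,0,0,85]'; python3 look2.py w19
```

```text
time: 18.0
tcp_pos: [0.5907, 0.0131, 0.21]
eef_rot: [0.004, 0.999, 0.039, 0.004]
wrist_force: [-0.1, -3.9, -0.3]
gripper_width: 0.0847
[0.5907 0.0131 0.21  ] [-0.1 -3.9 -0.3]
[[ 0.997  0.078  0.008]
 [ 0.078 -0.997 -0.008]
 [ 0.008  0.009 -1.   ]]
finger_rest [280.9 290.9] 0.59 tool [-20.8  11.5 -15.1] [5.707e-01 2.000e-04 2.250e-01]
lever_tip [389.3 310.1] 0.81 tool [ 32.4  10.8 -30.7] [0.6236 0.0052 0.241 ]
mark [313.6  94.8] 0.61 tool [ -2.8 -85.1 -15.8] [0.5811 0.0979 0.225 ]
collar [314.7 240.5] 0.61 tool [ -2.9 -17.9 -15.2] [0.5863 0.0309 0.225 ]
```

View pics/w19.png

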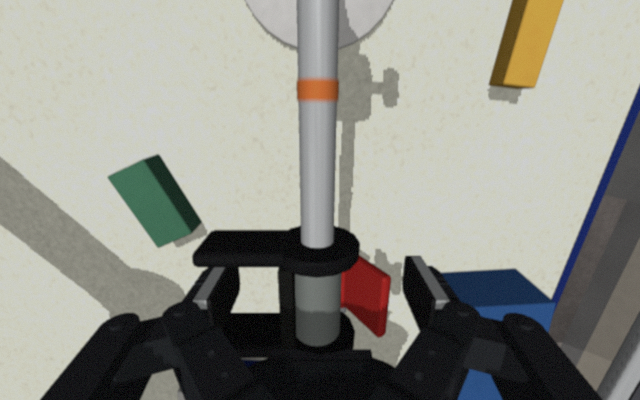

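```bash
python3 -m inch '[-1.5,-6,2,0.5,-0.4,0,85, -1,-8,1,0.1,-0.1,0,85, 0,-8,0.5,0.1,-0.1,0,85, 0,-8,0.5,0.1,-0.1,0,85, 0,-6,0,0.1,-0.1,0,85]'; python3 look2.py w20
```

```text
time: 18.75
tcp_pos: [0.5867, 0.0493, 0.2078]
eef_rot: [-0.003, 0.999, 0.039, -0.002]
wrist_force: [1.2, -3.6, -0.0]
gripper_width: 0.0846
[0.5867 0.0493 0.2078] [ 1.2 -3.6 -0. ]
[[ 0.997  0.077 -0.003]
 [ 0.077 -0.997  0.006]
 [-0.003 -0.006 -1.   ]]
finger_rest [284.2 294.3] 0.57 tool [-18.8  12.  -17.2] [0.5689 0.0358 0.225 ]
lever_tip [391.1 313.3] 0.93 tool [ 32.6  10.4 -33.3] [0.6201 0.0413 0.241 ]
mark [320.9 179.9] 0.73 tool [  0.2 -49.1 -16.9] [0.5831 0.0981 0.225 ]
collar [319.4 241.2] 0.63 tool [ -0.6 -18.5 -17.1] [0.5848 0.0675 0.225 ]
```

View pics/w20.png

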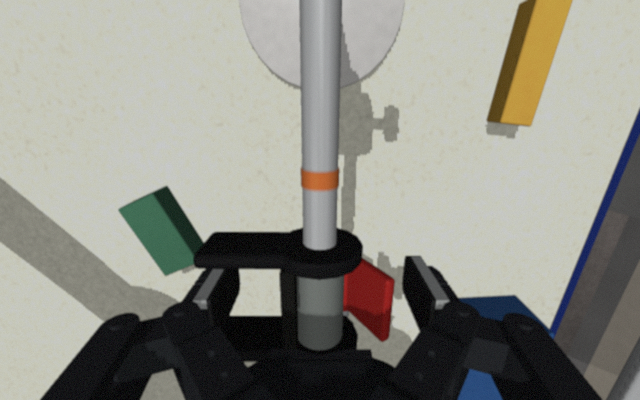

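```bash
cat > edge.py <<'E'
from h import *
import sys
n=sys.argv[1]; o=observe(); c=cam("wrist",o); Rt=rot(o["eef_rot"]).as_matrix()
im=cv2.imread(f"pics/{n}.png")[:,:,::-1].astype(int)
s=im[:,316:325].mean(1); 
org=(s[:,0]-s[:,2]>70); rows=np.where(org)[0]; print("orange rows",rows.min() if len(rows) else None,rows.max() if len(rows) else None)
lum=s.mean(1); st=rows.max() if len(rows) else 150
print("lum",[(r,int(lum[r])) for r in range(st-2,st+30)] if len(sys.argv)>2 else "")
dark=[r for r in range(st,380) if lum[r]<60]; print("junction",dark[:1])
y=lambda r,z:(Rt.T@(atz(c,(320.5,r),z)-o["tcp_pos"])*1000)[1]
if len(rows): a,b=y(rows.min()-.5,.233),y(rows.max()+.5,.233); print("band y",a,b,"w",b-a)
print("edge y",y(dark[0]-.5,.233),"gap edge->band mid",y(dark[0]-.5,.233)-(a+b)/2, "from far side",y(dark[0]-.5,.233)-a-4)
E
python3 edge.py w20 v
```

```text
orange rows 173 189
lum [(187, 114), (188, 116), (189, 127), (190, 140), (191, 152), (192, 159), (193, 163), (194, 164), (195, 164), (196, 163), (197, 164), (198, 163), (199, 163), (200, 164), (201, 163), (202, 163), (203, 163), (204, 164), (205, 163), (206, 163), (207, 163), (208, 163), (209, 163), (210, 163), (211, 163), (212, 163), (213, 164), (214, 163), (215, 163), (216, 163), (217, 162), (218, 163)]
junction [251]
band y -54.417906670191556 -47.005236689128886 w 7.41266998106267
edge y -17.851752350365754 gap edge->band mid 32.85981932929447 from far side 32.5661543198258
```

```bash
python3 -m inch '[0,-6,1,-0.4,0.2,0,85, 0,-6,0.5,0,0,0,85, 0,-5,0.5,0,0,0,85, 0,-3,0.5,0,0,0,85, 0,0,0,0,0,0,85]'; python3 look2.py w21; python3 edge.py w21
```

```text
time: 19.5
tcp_pos: [0.5847, 0.0673, 0.2057]
eef_rot: [0.002, 0.999, 0.038, -0.0]
wrist_force: [1.9, -2.9, 1.8]
gripper_width: 0.0853
[0.5847 0.0673 0.2057] [ 1.9 -2.9  1.8]
[[ 0.997  0.076 -0.   ]
 [ 0.076 -0.997 -0.005]
 [-0.     0.005 -1.   ]]
finger_rest [283.2 294.2] 0.93 tool [-19.   10.4 -19.2] [0.5665 0.0556 0.225 ]
lever_tip [390.1 316.9] 0.94 tool [ 31.8  10.8 -35.2] [0.6172 0.0592 0.241 ]
mark [322.  215.9] 0.98 tool [  0.7 -32.6 -19.4] [0.5829 0.1    0.225 ]
collar [314.9 245.5] 0.86 tool [ -2.7 -17.3 -19.3] [0.5807 0.0845 0.225 ]
orange rows 217 233
lum 
junction [253]
band y -35.61408098754665 -27.528829844691636 w 8.085251142855014
edge y -18.074920161976493 gap edge->band mid 13.49653525414265 from far side 13.539160825570157
```

View pics/w21.png

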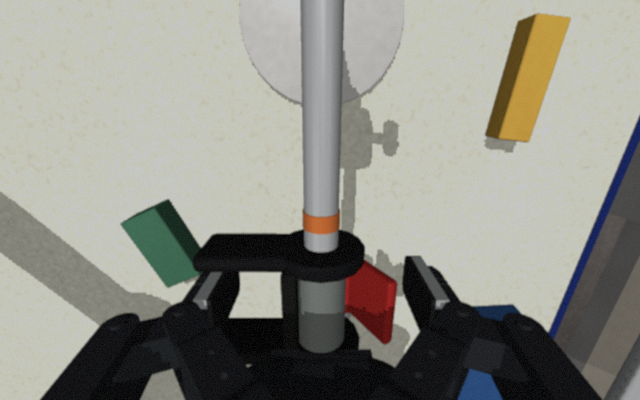

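```bash
python3 -m inch '[0,-4,0,0.2,0,0,85, 0,-4,0.3,0,0,0,85, 0,-3,0.3,0,0,0,85, 0,0,0,0,0,0,85]'; python3 look2.py w22; python3 edge.py w22;  python3 -c "
import cv2
im=cv2.imread('pics/w22.png')[190:370,200:440]
cv2.imwrite('pics/w22z.png',cv2.resize(im,None,fx=3.3,fy=3.3,interpolation=cv2.INTER_CUBIC))"
```

```text
time: 20.15
tcp_pos: [0.5839, 0.0775, 0.2052]
eef_rot: [0.001, 0.999, 0.038, -0.0]
wrist_force: [1.1, -3.1, 3.5]
gripper_width: 0.0851
[0.5839 0.0775 0.2052] [ 1.1 -3.1  3.5]
[[ 0.997  0.075 -0.001]
 [ 0.075 -0.997 -0.003]
 [-0.001  0.003 -1.   ]]
lever_tip [398.4 319.3] 0.73 tool [ 35.5  11.6 -35.8] [0.6202 0.0687 0.241 ]
mark [320.3 237.2] 0.57 tool [ -0.1 -22.  -19.8] [0.5821 0.0995 0.225 ]
collar [320.  243.1] 0.87 tool [ -0.3 -18.9 -19.8] [0.5822 0.0964 0.225 ]
orange rows 239 253
lum 
junction [254]
band y -25.34250541020766 -17.864833390946913 w 7.477672019260748
edge y -17.864833390946913 gap edge->band mid 3.7388360096303757 from far side 3.4776720192607478
```

View pics/w22z.png

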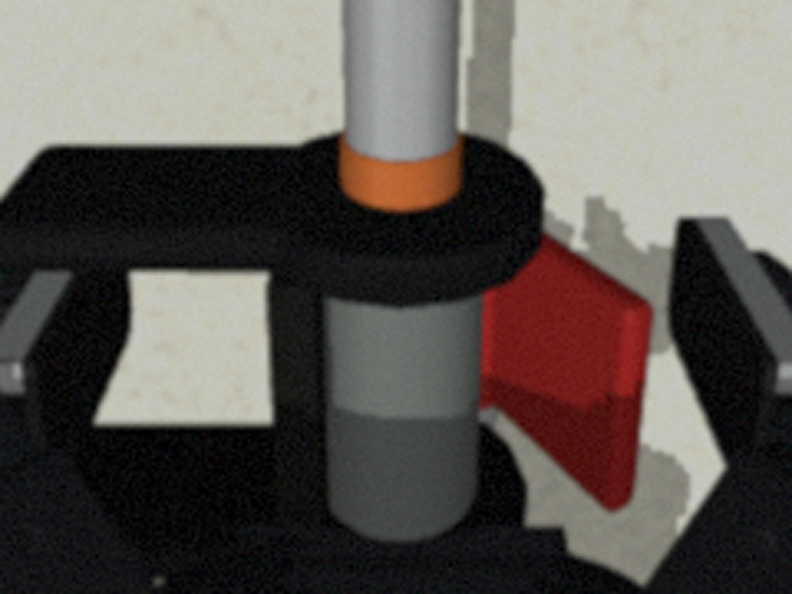

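```bash
python3 -m inch '[0,-3.5,0,0.2,0,0,85, 0,0,0,0,0,0,85]'; python3 look2.py w23; python3 edge.py w23;  python3 -c "
import cv2
im=cv2.imread('pics/w23.png')[190:370,200:440]
cv2.imwrite('pics/w23z.png',cv2.resize(im,None,fx=3.3,fy=3.3,interpolation=cv2.INTER_CUBIC))"
```

```text
time: 20.6
tcp_pos: [0.5837, 0.0798, 0.2052]
eef_rot: [0.001, 0.999, 0.037, -0.0]
wrist_force: [0.8, -4.0, 3.5]
gripper_width: 0.0849
[0.5837 0.0798 0.2052] [ 0.8 -4.   3.5]
[[ 0.997  0.075 -0.001]
 [ 0.075 -0.997 -0.001]
 [-0.001  0.001 -1.   ]]
finger_rest [283.1 297.5] 0.74 tool [-19.1  12.  -19.8] [0.5656 0.0664 0.225 ]
lever_tip [395.9 317. ] 0.93 tool [ 34.2  10.3 -35.9] [0.6186 0.0721 0.241 ]
mark [318.1 243.8] 0.71 tool [ -1.2 -18.5 -19.9] [0.5812 0.0982 0.225 ]
collar [321.8 245.1] 0.91 tool [  0.6 -17.8 -19.9] [0.583  0.0976 0.225 ]
orange rows 244 253
lum 
junction [254]
band y -22.875171150289138 -17.863802086426233 w 5.0113690638629045
edge y -17.863802086426233 gap edge->band mid 2.5056845319314505 from far side 1.0113690638629045
```

View pics/w23z.png

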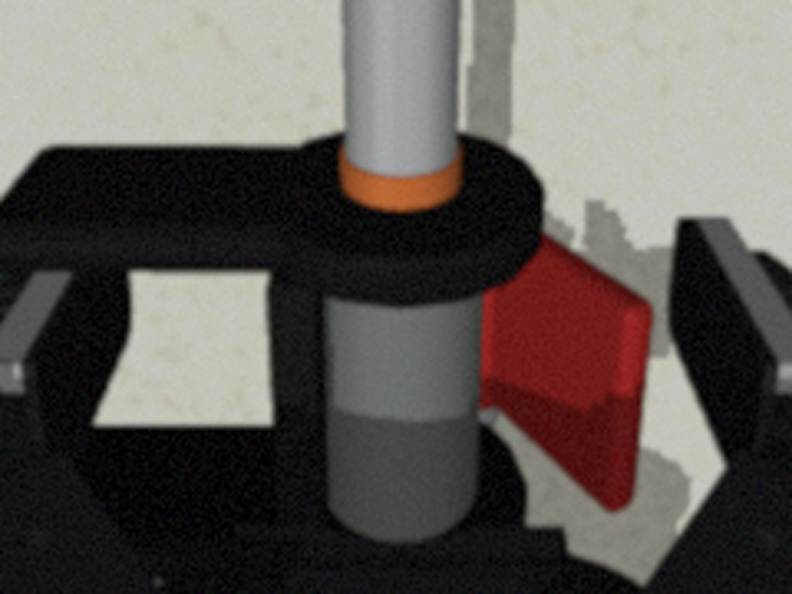

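```bash
python3 -m inch '[0,-2,0,0,0,0,85, 0,-0.5,0,0,0,0,72, 0,-0.5,0,0,0,0,72]'; python3 look2.py w24; python3 edge.py w24
```

```text
time: 21.15
tcp_pos: [0.5831, 0.0818, 0.2051]
eef_rot: [0.002, 0.999, 0.037, -0.001]
wrist_force: [2.2, -4.5, 3.2]
gripper_width: 0.0718
[0.5831 0.0818 0.2051] [ 2.2 -4.5  3.2]
[[ 0.997  0.075 -0.002]
 [ 0.075 -0.997 -0.003]
 [-0.002  0.003 -1.   ]]
finger_rest [286.8 298.7] 0.88 tool [-17.2  12.7 -19.8] [0.5669 0.0679 0.225 ]
lever_tip [395.9 317.1] 0.56 tool [ 34.2  10.2 -35.9] [0.618  0.0743 0.241 ]
mark [319.6 247.4] 0.47 tool [ -0.5 -16.7 -20. ] [0.5814 0.0984 0.225 ]
collar [320.8 243.6] 0.83 tool [  0.1 -18.7 -20. ] [0.5818 0.1005 0.225 ]
orange rows 248 253
lum 
junction [254]
band y -20.91573120511453 -17.89345728200346 w 3.0222739231110687
edge y -17.89345728200346 gap edge->band mid 1.5111369615555361 from far side -0.9777260768889313
```

View pics/w24.png

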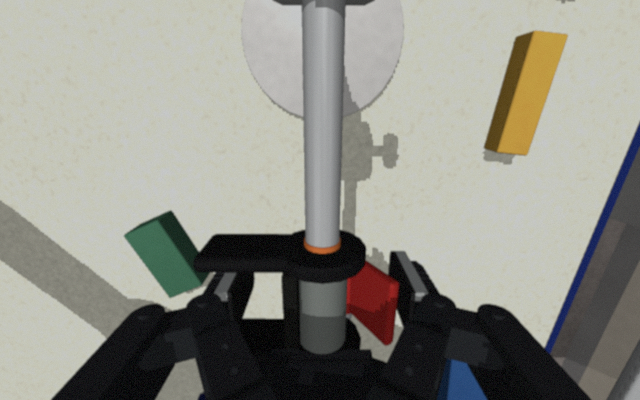

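```bash
python3 -m inch '[0,0.8,0,0,0,0,72, 0,0,0,0,0,0,62]'; python3 look2.py w25; python3 edge.py w25
```

```text
time: 21.6
tcp_pos: [0.5862, 0.0818, 0.2065]
eef_rot: [0.001, 0.999, 0.037, 0.003]
wrist_force: [3.8, -4.4, 3.7]
gripper_width: 0.0623
[0.5862 0.0818 0.2065] [ 3.8 -4.4  3.7]
[[ 0.997  0.075  0.006]
 [ 0.075 -0.997 -0.001]
 [ 0.006  0.002 -1.   ]]
finger_rest [278.9 294.5] 0.66 tool [-21.3  11.1 -18.6] [0.5656 0.0692 0.225 ]
lever_tip [382.7 315.5] 0.66 tool [ 28.6  10.7 -34.3] [0.6153 0.0733 0.241 ]
mark [314.9 244.4] 0.52 tool [ -2.7 -17.5 -18.5] [0.5821 0.0991 0.225 ]
collar [315.9 242.1] 0.93 tool [ -2.2 -18.7 -18.5] [0.5825 0.1004 0.225 ]
orange rows 246 251
lum 
junction [252]
band y -21.12633903710238 -18.081619238992257 w 3.0447197981101226
edge y -18.081619238992257 gap edge->band mid 1.5223598990550613 from far side -0.9552802018898774
```

```bash
python3 -m inch '[-3,1,0,0,-0.4,0,62, -0.5,0,0,0,0,0,52]'; python3 look2.py w26; python3 edge.py w26
```

```text
time: 22.05
tcp_pos: [0.588, 0.0809, 0.2083]
eef_rot: [0.0, 0.999, 0.037, 0.005]
wrist_force: [2.9, -3.2, 3.2]
gripper_width: 0.052
[0.588  0.0809 0.2083] [ 2.9 -3.2  3.2]
[[ 0.997  0.074  0.011]
 [ 0.074 -0.997 -0.   ]
 [ 0.011  0.001 -1.   ]]
finger_rest [277.  292.6] 0.82 tool [-22.6  11.2 -16.9] [0.5662 0.0681 0.225 ]
lever_tip [376.5 316.4] 0.65 tool [ 26.2  12.9 -32.4] [0.6148 0.07   0.241 ]
mark [312.1 240. ] 0.85 tool [ -4.1 -19.  -16.7] [0.5824 0.0996 0.225 ]
collar [309.7 241.2] 0.78 tool [ -5.3 -18.3 -16.8] [0.5812 0.0988 0.225 ]
orange rows 241 248
lum 
junction [249]
band y -22.72329248014564 -18.64328093485826 w 4.08001154528738
edge y -18.64328093485826 gap edge->band mid 2.0400057726436884 from far side 0.08001154528738041
```

View pics/w26.png

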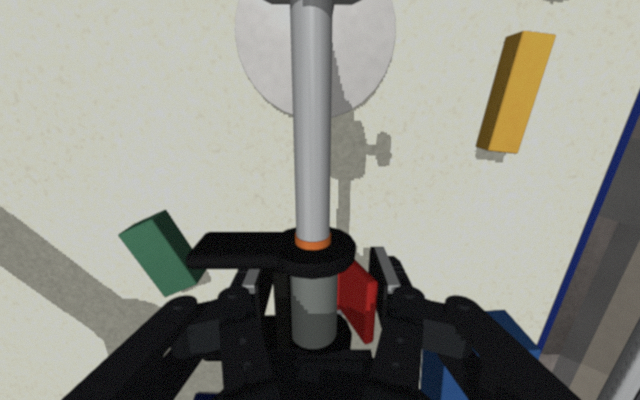

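```bash
python3 -m inch '[-4,0,1.5,0,-0.6,0,50, -2,0,0,0,0,0,46]'; python3 look2.py w27; python3 edge.py w27
```

```text
time: 22.5
tcp_pos: [0.5874, 0.0808, 0.209]
eef_rot: [0.0, 0.999, 0.037, 0.007]
wrist_force: [3.7, -3.3, -1.4]
gripper_width: 0.0461
[0.5874 0.0808 0.209 ] [ 3.7 -3.3 -1.4]
[[ 0.997  0.073  0.013]
 [ 0.073 -0.997  0.   ]
 [ 0.013  0.001 -1.   ]]
finger_rest [277.6 293.7] 0.71 tool [-22.4  12.3 -16.3] [0.5658 0.0669 0.225 ]
lever_tip [370.6 317.1] 0.66 tool [ 23.6  13.9 -31.7] [0.6116 0.0687 0.241 ]
mark [315.4 239.8] 0.79 tool [ -2.5 -18.7 -16.1] [0.5834 0.0993 0.225 ]
collar [313.6 241.6] 0.77 tool [ -3.4 -17.7 -16.1] [0.5825 0.0983 0.225 ]
orange rows 241 248
lum 
junction [249]
band y -22.412826249357078 -18.31238651529387 w 4.100439734063208
edge y -18.31238651529387 gap edge->band mid 2.050219867031604 from far side 0.10043973406320816
```

```bash
python3 -m inch '[-3,0,1,0,-0.6,0,42, -2,0,0,0,-0.2,0,38, -1,0,0,0,-0.1,0,34, 0,0,0,0,0,0,30]'; python3 look2.py w28; python3 edge.py w28
```

```text
time: 23.15
tcp_pos: [0.5834, 0.0805, 0.2097]
eef_rot: [0.0, 0.999, 0.036, 0.002]
wrist_force: [1.3, -3.8, 1.2]
gripper_width: 0.0344
[0.5834 0.0805 0.2097] [ 1.3 -3.8  1.2]
[[ 0.997  0.072  0.004]
 [ 0.072 -0.997 -0.001]
 [ 0.003  0.001 -1.   ]]
finger_rest [287.1 293. ] 0.73 tool [-17.5  12.6 -15.4] [0.5668 0.0668 0.225 ]
lever_tip [359.6 318.7] 0.98 tool [ 18.5  15.2 -31.3] [0.6029 0.0667 0.241 ]
mark [320.5 238.9] 0.83 tool [ -0.  -18.8 -15.4] [0.582  0.0993 0.225 ]
collar [319.7 236.7] 0.96 tool [ -0.4 -20.  -15.4] [0.5815 0.1005 0.225 ]
orange rows 240 248
lum 
junction [249]
band y -22.559436800721567 -17.9248589685114 w 4.634577832210166
edge y -17.9248589685114 gap edge->band mid 2.3172889161050847 from far side 0.6345778322101658
```

View pics/w28.png

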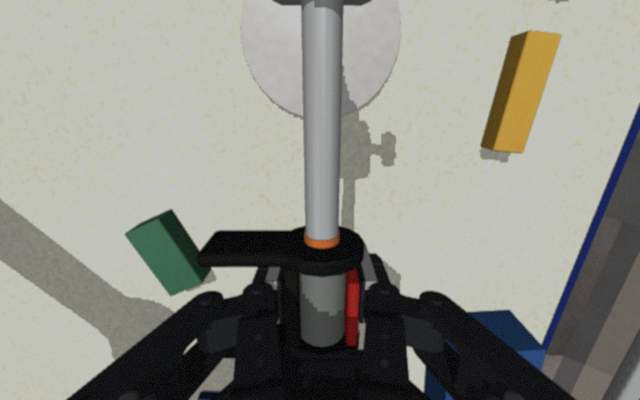

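```bash
python3 -m inch '[0,0,0,0,0,0,20, 0,0,0,0,0,0,20, 0,0,0,0,0,0,20, 0,0,0,0,0,0,20]'; python3 look2.py w29; python3 edge.py w29
python3 - <<'E'
from h import *
im=cv2.imread('pics/w29.png')[200:380,220:420]
cv2.imwrite('pics/w29z.png',cv2.resize(im,None,fx=3.3,fy=3.3,interpolation=cv2.INTER_CUBIC))
im=camera("side"); cv2.imwrite("pics/s29.png",cv2.resize(im[100:300,220:460,::-1],None,fx=3,fy=3,interpolation=cv2.INTER_CUBIC))
im=camera("top"); cv2.imwrite("pics/t29.png",cv2.resize(im[120:260,200:460,::-1],None,fx=3,fy=3,interpolation=cv2.INTER_CUBIC))
E
```

```text
time: 23.8
tcp_pos: [0.5834, 0.0805, 0.2097]
eef_rot: [0.0, 0.999, 0.036, 0.002]
wrist_force: [-0.8, -3.7, 3.9]
gripper_width: 0.0341
[0.5834 0.0805 0.2097] [-0.8 -3.7  3.9]
[[ 0.997  0.072  0.003]
 [ 0.072 -0.997 -0.001]
 [ 0.003  0.001 -1.   ]]
finger_rest [284.4 293.1] 0.56 tool [-19.   12.6 -15.4] [0.5654 0.0666 0.225 ]
lever_tip [355.8 316. ] 0.8 tool [ 16.7  13.6 -31.3] [0.6009 0.0681 0.241 ]
mark [320.7 238.1] 0.85 tool [  0.1 -19.3 -15.4] [0.5821 0.0997 0.225 ]
collar [319.3 238.8] 0.66 tool [ -0.6 -18.9 -15.4] [0.5814 0.0993 0.225 ]
orange rows 240 248
lum 
junction [249]
band y -22.575362412143534 -17.941859596289113 w 4.6335028158544205
edge y -17.941859596289113 gap edge->band mid 2.3167514079272102 from far side 0.6335028158544205
```

View pics/w29z.png

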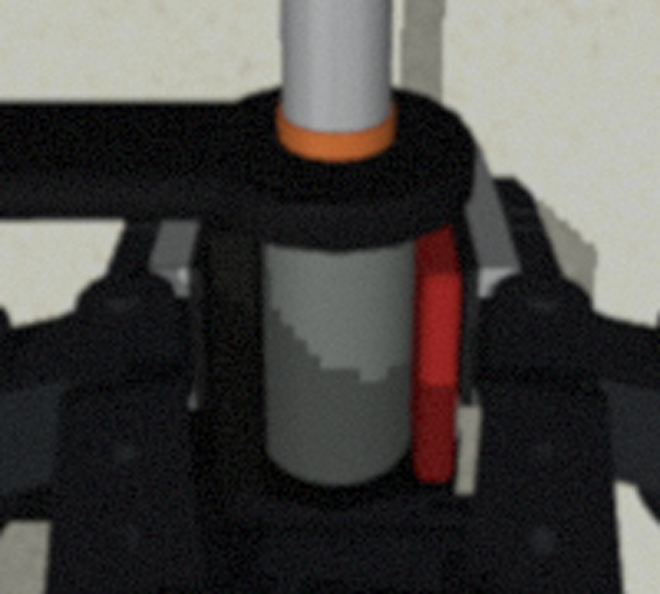

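View pics/s29.png

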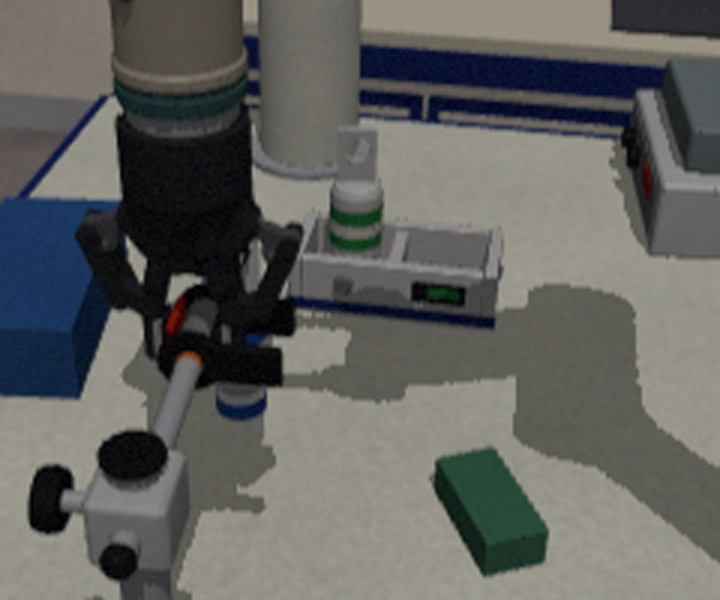

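View pics/t29.png

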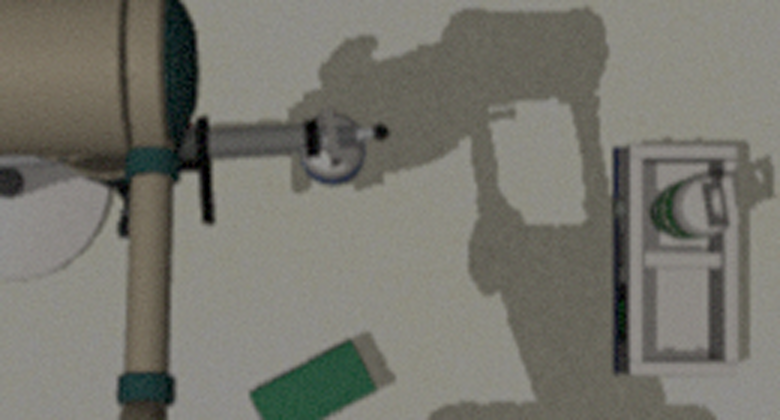

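Run:
```python
from h import *
print(observe()["time"]); print(finish_job())
```

```text
24.15
the job is handed in; nothing more can be done
None
```

I hung the blue-banded bottle by its eye on the peg. I then pushed the leg in with one finger between the stops until the collar's edge stood on the orange band. There I squeezed the red lever shut with the collar in the grip, and handed in at 24.2 s of the 51 s allowed.

What the last checks showed:
- **Leg position:** about 4.6 mm of the 8 mm band was still visible, which puts the collar's edge roughly 0.6 mm from the band's middle. The edge pixel row comes from a brightness threshold, so that figure may be out by about half a millimetre.
- **Lever:** it lies flat against the collar in the wrist picture. The fingers read 34.1 mm; the description says 36 mm with the lever shut, but the 36 mm bottle plate also read only about 35 mm. The network put the lever tip at 16.7 mm, against 15 mm given for shut.
- **Bottles:** the blue bottle hangs by its plate beside the end cap, clear of the gripper, and the green one is still in the warmer. In the last side picture the collar and gripper hide the blue bottle's eye, so that check rests mainly on the top picture and the earlier views.
- **Forces:** the wrist force readings I took stayed below about 7 N throughout. While the fingers closed, the arm drifted up to about 5 mm sideways; I corrected this before the lever shut.

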